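# Press the cap into a gem viewing cell and leave it in the light path

## Task

Stand the gem viewing cell upright on the press's bed, its brass cap facing the moving jaw so that its clear windows look at the lamp and the viewing tube, and let go of it. Then pump the trigger until the jaw has pushed the cap in flush and the cell sits against the fixed jaw, hold down the yellow release lever and slide the jaw all the way back, leaving the cell standing there in the light path. Push the cap in only with the press, and leave the other things on the bench where they are.

Things in the scene. Friction and masses are not known exactly. Their poses are not given: they have to be found in the camera images.
- press: Blue bar-clamp press, fixed to the bench; base 360 x 70 x 12 mm with a 340 mm cross arm. x runs from the dark fixed jaw to the pump trigger, y along the light path, z up; origin on the bench under the bed. Aluminium bed x = -31 to 57, 50 wide, flat top at z = 20; then the moving jaw; then the blue housing x = 150 to 268, roof z = 64, lugs at x = 155 up to z = 90 (mm)
- bed (a point): point on the bed's top under the light path, where the middle of the cell's underside belongs: x = -3, y = 0, z = 20 mm in the press's frame; axes as the press
- fixed_face (a point): middle of the fixed jaw's flat face, looking to the press's +x, at x = -28, z = 43 mm; the jaw is dark steel, 46 mm wide, 18 mm thick, top at z = 66; axes as the press
- lamp_front (a point): middle of the lit front of the black lamp (a barrel of 38 mm diameter lying along y, from y = -165 to -105, top at z = 66 mm). A brass viewing tube of 32 mm diameter faces it from y = 108 to 158; the light path runs between them along y at x = -3, z = 45; axes as the press
- jaw (a joint): moving jaw, m: 0 = fully back, its face 93 mm from the fixed face; grows as it advances to the press's -x, stop at 0.056. Steel plate 46 mm wide (z = 21 to 60) on a red block; 60 mm long. Ratchet: starts at 0 to 0.016; goes forward with 6 to 10 N, but back (about 6 N) only while the release lever is held down
- jaw_face (a point): middle of the moving jaw's flat face, 44 mm above the bench; axes as the press
- trigger (a joint): orange pump lever with a black pad, on top of the housing, rad: 0 up, 0.5 fully down. Hinge at x = 155, z = 78 mm; slopes up 0.4 rad towards +x at rest, pad's middle 85 mm from the hinge. Press the pad down 42 mm (3 to 6 N spring, up to 20 N while pressing the cap): after 15 to 25 mm of free travel the jaw advances 8 to 24 mm in all. Let its spring raise it fully before the next stroke; stalls when the jaw is blocked (25 N is enough)
- trigger_pad (a point): middle of the top of the trigger's black pad (34 x 34 mm); moves with it: about 117 mm above the bench at rest, 75 mm right down
- release (a joint): yellow release lever on the moving jaw, rad: 0 at rest (bobs with the ratchet, may rest at up to 0.12 on a tooth), 0.3 fully down; jaw free above 0.22. Its pad, 26 mm wide, reaches 50 mm from its hinge towards the press's +x and ends in an upturned lip 10 mm high, 6 mm thick, to pull back against. Fully down: 4 to 10 N, 11 mm at the point. Springs up by itself
- release_pad (a point): point on top of the release lever's pad, 36 mm from its hinge, 14 mm before the lip; moves with jaw and lever; about 76 mm above the bench at rest, 65 mm when pressed
- cell: gem viewing cell, loose black frame 50 (x) x 36 (y) x 50 (z) mm, 0.2 to 0.33 kg, a green stone inside, clear windows in both y faces; on top a white grip tab 32 (x) x 12 (y) x 30 (z) mm, z = 50 to 80. Origin at the middle of its underside; x points to the end with the brass push-in cap, y through the windows
- cap (a joint): how far the brass cap is pushed into the cell's +x end, m: 0 = 8 mm proud, 0.008 = flush with the frame. Stiff: about 10 N; stays where it is put
- cap_face (a point): middle of the cap's outer face (26 mm wide, 36 tall), 26 mm above the cell's underside; 33 mm from the cell's middle when proud, 25 mm when flush
- dish: white ceramic dish, 90 mm across, 20 mm tall; bystander
- clay_ring: white clay ring 28 mm across, 6 mm tall; bystander
- graver: wood-handled hand tool 160 mm long, lying; bystander
- spray_bottle: white bottle, 48 mm across, 130 mm tall; bystander
- glue_pot: white pot with red cap, 44 mm across, 50 mm tall; bystander
- mandrel: tapered steel ring mandrel, 220 mm long, lying on a 30 x 200 mm wooden rest (origin under its thick end); bystander

How it is judged:
By the outcome, as a careful person would: the job done as asked, in the order asked, and still so for the second after the job is handed in, with the robot touching nothing.
It also fails if it takes over 51 s, if anything falls off the work surface, if the arm or the gripper's body presses on something with over 40 N, if the wrist force passes 120 N, or if a joint passes its speed limit or range.

## Robot

A 7-joint arm with a two-finger parallel gripper is mounted at the origin on the work surface. World frame = base frame: x ahead of the robot, y to its left, z up, the work surface at z = 0. Lengths are in m, angles in rad, forces in N, time in s.
With the tool pointing down it reaches from about 0.425 to 0.925 m from the base axis. Payload 6.8 kg.
Tool frame: the origin (TCP) lies at the centre of the arm's flange, where the gripper is bolted on; the fingertips stand 173 mm ahead of it and the grasp point (between the pads) lies 155 mm ahead of it (finger_overhang is the distance from the TCP to the fingertips, in m); y points along the fingers, z is the direction in which the jaws open and shut, and the axes are right-handed (so a half turn about y gives the same grasp; the last joint's range is limited). The gripper opens to 85 mm and grips with 20 to 120 N. Pads are 22 mm wide; open, the fingers measure 114 mm over their backs; the gripper's body (76 mm by 85 mm) begins 54 mm behind the grasp point. The pads swing forward as they close: fully open they stand 13 mm farther back than shut.
Start: joints at [-1.3, 0.477, 0.022, 1.555, -0.011, 1.109, -0.083], TCP at [0.25, 0.627, 0.405] pointing down, gripper open.
Joint ranges: [-2.96, 2.96], [-0.34, 2.1], [-1.41, 1.46], [0.24, 2.44], [-1.37, 4.51], [0.17, 1.92], [-2.96, 2.96]. Speed limits (rad/s): [2.39, 2.39, 3.14, 3.14, 3.14, 3.14, 3.14].

## Interface

Orientations are given as a rotation vector (axis times angle).
In Python, from bench import get_obs, grab_frame, hand_in, finger_overhang gives the robot as it stands. The module is installed in compiled form; this text tells all that it offers.
- The arm moves only by the shell command python3 -m jog 'ROWS' [FORCE]. ROWS is JSON, a list of rows, each a list of 3 entries, a list of its own where there are three numbers: the shift along the tool's x, y, z in cm, then the turn about the tool's y in rad, then the gripper command: -1 is fully open, 1 is shut, values between are in proportion. In form: [[[x, y, z], twist, gripper], ...]. A call has 1 to 10 rows; each row is the pose to reach, as a shift and turn from the pose commanded when the call began, along the tool's axes at that moment; what a row does not reach only later rows make up. A row lasts 1/8 s, in which the tool goes at most 62.5 mm and 10.7 degrees, less where a joint would pass 70% of its speed; a pose out of reach is approached as far as the arm can. A call with a gripper value outside its range is refused whole. The fingers move at their own pace and stop on an object; FORCE is the grip in N (left out, the last holds). Time passes only in rows, so rows that repeat a pose let the fingers close. It gives the time, the measured TCP pose, the force and the opening at its end, in the units of the state.
- get_obs(): the state, without advancing time (a new reading comes with each control period).
- grab_frame(name): name is "scene" or "top"; returns a dict with "image" (384x512x3 uint8, blue, green, red), "fx", "fy", "cx", "cy" (pixels), "distortion" ([k1, k2, p1, p2, k3] as OpenCV has them; the pictures are not rectified), "origin" and "rotation" of the camera in the world. Camera axes: x right, y up, looking along -z (the intrinsics and any distortion apply to the point x, -y, -z); pixel columns grow to the right and rows downward; lengths in m; the calibration is good to about 2 mm. A picture is of the moment at which its call begins. There is no depth.
- hand_in(): hands the job in, once; it reports no verdict.
The state is a dict: "clock": time; "joints": joint angles; "qvel": joint speeds; "tau": joint torques, N m; "tcp_pos": TCP position; "orientation": TCP orientation; "contact_force": force on the tool from outside, world axes, zero at the start; "moment": the same for the moment, N m; "grip_width": finger opening in m.
Only numpy, scipy, OpenCV 4.12 (cv2) and the standard library are available. Lean on these libraries where they do the work, as an engineer would, in place of code of your own. Each camera call takes 0.05 s, during which the arm holds its last target.

## Working session

There is one attempt and no reset: what is moved stays moved. The work goes in short steps, Python scripts to look and compute and a shell command to move; the robot and the scene stay as the last step left them, time stands still between calls to the robot, and variables do not carry over. Pictures are saved under pics/ and viewed, and the job is handed in when it is done.

```bash
mkdir -p pics; cat > h.py <<'E'
import numpy as np,cv2
from bench import get_obs,grab_frame,finger_overhang
from scipy.spatial.transform import Rotation as R
def cap(name,fn):
    f=grab_frame(name); cv2.imwrite('pics/'+fn+'.png',f['image']); np.save('pics/'+fn+'.npy',f,allow_pickle=True); return f
def load(fn): return np.load('pics/'+fn+'.npy',allow_pickle=True).item()
def ray(f,uv):
    K=np.array([[f['fx'],0,f['cx']],[0,f['fy'],f['cy']],[0,0,1.]])
    p=cv2.undistortPoints(np.array(uv,float).reshape(-1,1,2),K,np.array(f['distortion'],float)).reshape(-1,2)
    d=np.c_[p[:,0],-p[:,1],-np.ones(len(p))]@np.array(f['rotation']).T
    return np.array(f['origin']),d
def onz(f,uv,z):
    o,d=ray(f,uv); return o+d*((z-o[2])/d[:,2])[:,None]
def proj(f,P):
    P=np.atleast_2d(P); c=(P-np.array(f['origin']))@np.array(f['rotation'])
    K=np.array([[f['fx'],0,f['cx']],[0,f['fy'],f['cy']],[0,0,1.]])
    q=np.c_[c[:,0],-c[:,1],-c[:,2]]
    return cv2.projectPoints(q,np.zeros(3),np.zeros(3),K,np.array(f['distortion'],float))[0].reshape(-1,2)
E
python3 - <<'E'
from h import *
for n in('scene','top'):
    f=cap(n,n+'0'); print(n,f['origin'],np.round(f['rotation'],3),f['fx'],f['distortion'])
    cv2.imwrite('pics/%s0b.png'%n,cv2.resize(f['image'],(800,600),interpolation=cv2.INTER_CUBIC))
o=get_obs();print(o);print(R.from_rotvec(o['orientation']).as_matrix().round(3),finger_overhang)
E
```

```text
scene [0.87109635 0.31837052 0.92402334] [0.268 0.618 2.267] 347.68912760330994 [-0.05672693  0.          0.          0.          0.        ]
top [ 0.41417228 -0.00510114  1.4982995 ] [ 0.062 -0.06  -1.571] 450.30185825556515 [0.02286218 0.         0.         0.         0.        ]
{'clock': 0.1, 'joints': array([-1.30007398,  0.4777035 ,  0.02234598,  1.55634675, -0.01148849,
        1.10933317, -0.08309486]), 'qvel': array([ 2.48908942e-05, -2.86734689e-03, -9.43716149e-04, -3.24999154e-03,
       -1.88209166e-03,  3.22237821e-05,  2.32671658e-04]), 'tau': array([ 5.23297233e-03, -5.97767222e+01,  1.61427397e+00, -2.81953579e+01,
        1.29199092e-02,  5.03314252e-03, -1.69508439e-05]), 'tcp_pos': array([0.24953344, 0.62690884, 0.4038346 ]), 'orientation': array([-1.55194639,  0.29739406, -0.29710681]), 'contact_force': array([ 0.66144042, -0.27214806,  0.60256182]), 'moment': array([-0.04513354, -0.02068043, -0.01053037]), 'grip_width': 0.08558658918749253}
[[ 0.929 -0.     0.37 ]
 [-0.37  -0.002  0.929]
 [ 0.    -1.    -0.002]] 0.1734
```

```bash
sed -i "s/np.array(f\['rotation'\])/rm(f)/g" h.py; cat >> h.py <<'E'
def rm(f):
    r=np.array(f['rotation']); return R.from_rotvec(r).as_matrix() if r.shape==(3,) else r
E
python3 -c "
from h import *
f=load('top0');print(onz(f,[[256,192]],0),proj(f,[[.5,0,0],[.5,.2,0]]))
f=load('scene0');print(onz(f,[[256,192]],0))"
```

```text
[[ 0.51410928 -0.00477897  0.        ]] [[254.57061713 196.22691758]
 [194.53113921 196.29930347]]
[[ 0.48100945 -0.04769156  0.        ]]
```

View pics/top0b.png

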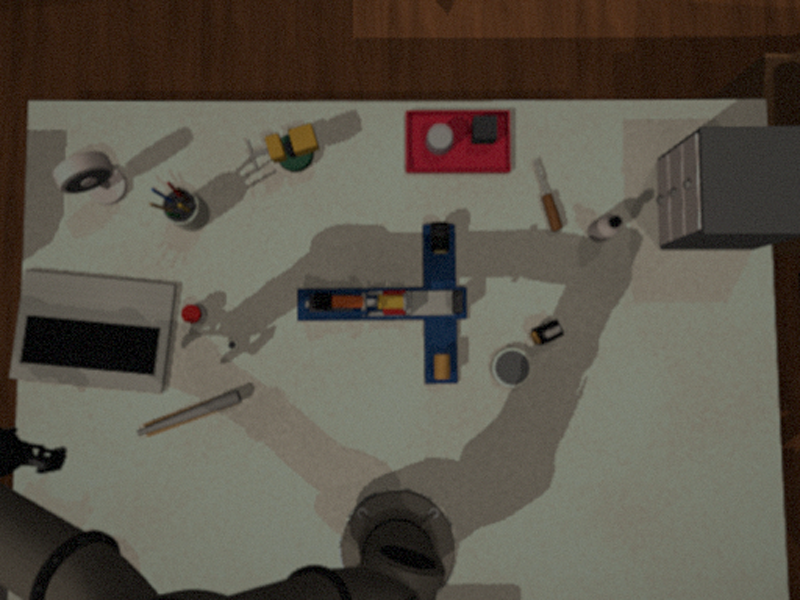

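View pics/scene0b.png

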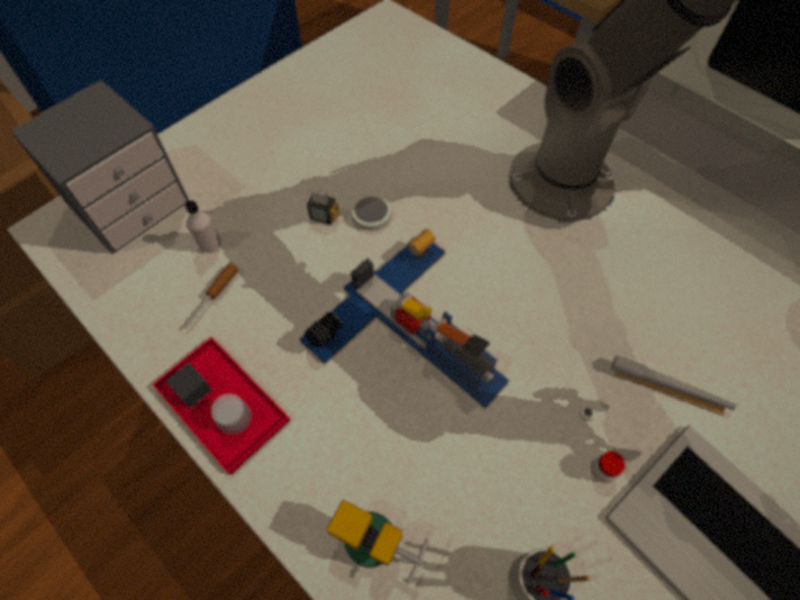

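```bash
python3 - <<'E'
from h import *
def z(fn,x0,y0,w,h,out):
    im=load(fn)['image'][y0:y0+h,x0:x0+w]; im=cv2.resize(im,(800,int(800*h/w)),interpolation=cv2.INTER_CUBIC); im=cv2.convertScaleAbs(im,alpha=1.7)
    cv2.imwrite('pics/'+out+'.png',im)
z('top0',185,130,180,120,'zt'); z('scene0',185,110,150,110,'zs'); z('top0',310,195,60,44,'zc')
z('scene0',190,120,64,44,'zcs')
E
```

```text
(no output)
```

View pics/zt.png

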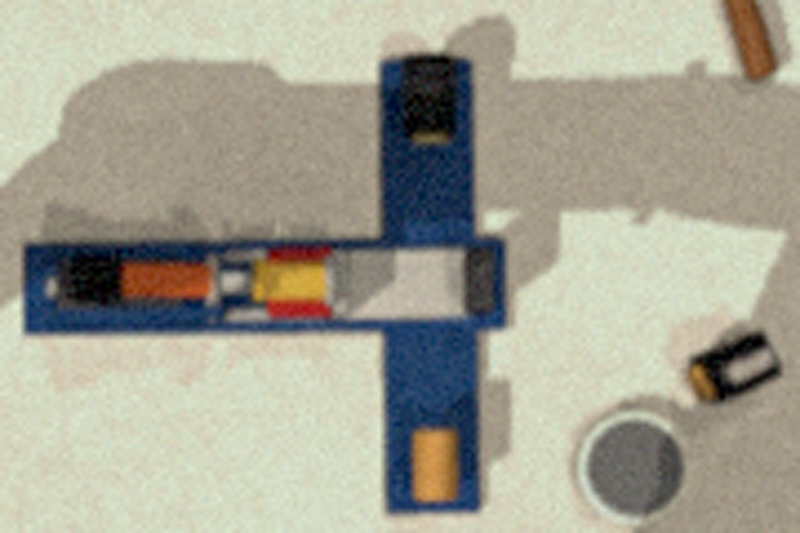

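View pics/zs.png

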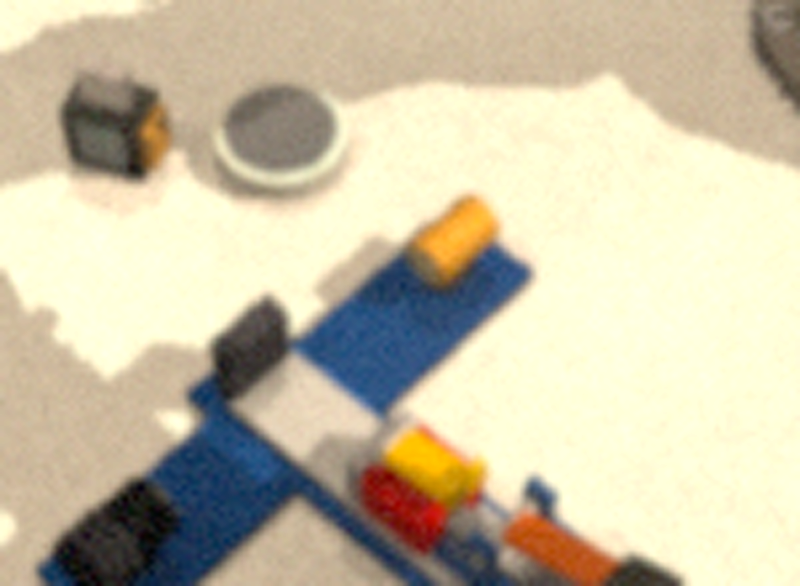

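View pics/zc.png

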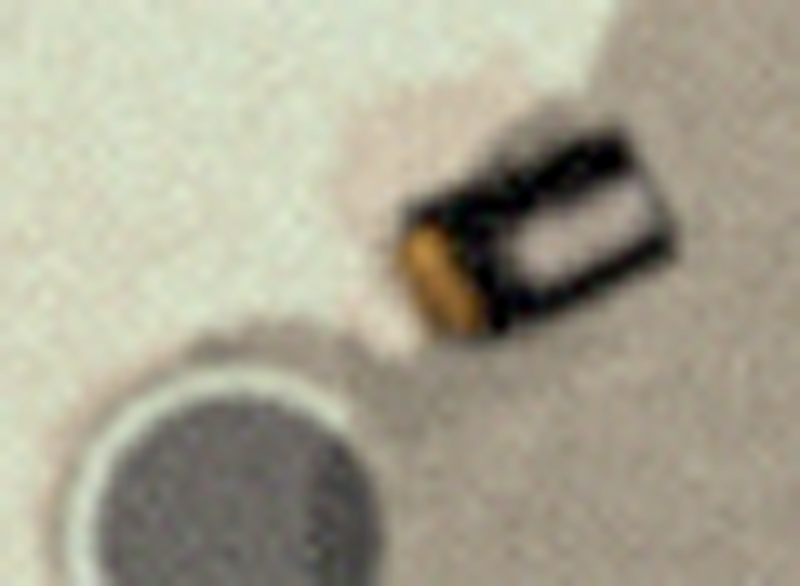

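View pics/zcs.png

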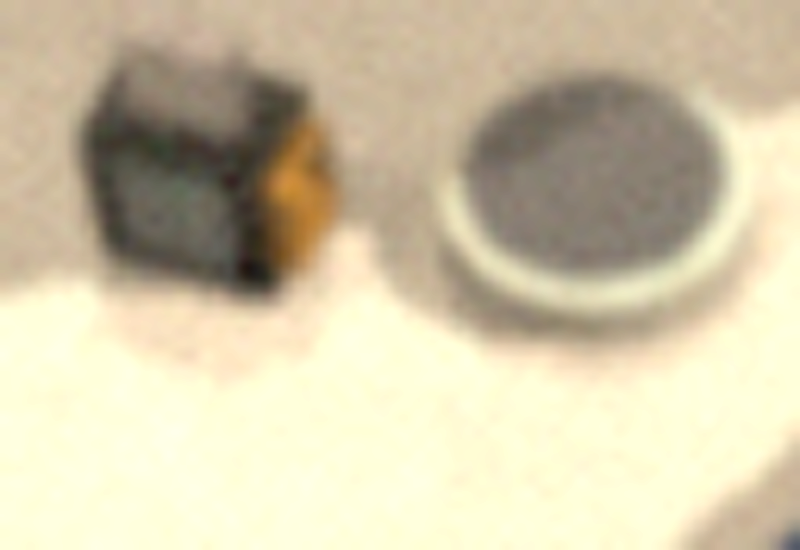

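```bash
cat > m.py <<'E'
from h import *
f=load('top0'); im=cv2.GaussianBlur(f['image'],(3,3),0); hsv=cv2.cvtColor(im,cv2.COLOR_BGR2HSV)
def blobs(m,name,amin=15):
    n,l,s,c=cv2.connectedComponentsWithStats(m.astype(np.uint8))
    for i in range(1,n):
        if s[i,4]>=amin: print(name,s[i],c[i].round(1))
    return l
H,S,V=cv2.split(hsv)
blue=((H>100)&(H<125)&(S>120)&(V>35))
roi=np.zeros_like(blue); roi[130:255,185:310]=1
blue&=roi
blobs(blue,'blue',50)
gold=((H>8)&(H<28)&(S>110)&(V>60)); roi[130:255,185:370]=1
blobs(gold&roi,'gold',4)
cv2.imwrite('pics/bm.png',cv2.resize((blue*255).astype(np.uint8)[130:255,185:310],None,fx=5,fy=5))
r=cv2.minAreaRect(np.argwhere(blue[:, :])[:,::-1].astype(np.float32)); print(r)
E
python3 m.py
```

```text
blue [271 144  21  41 471] [281.4 171.6]
blue [191 186  49  18 261] [207.9 198.8]
blue [271 192  27  53 591] [282.4 217.6]
gold [348 130  11  18 115] [353.5 138. ]
gold [242 188  16  11 157] [249.5 192.6]
gold [213 190  20   7 117] [222.4 192.7]
gold [340 212   5   8  25] [342.1 215.6]
gold [278 227  10  15 138] [282.2 234.1]
((244.0, 194.0), (100.0, 106.0), 90.0)
```

```bash
python3 - <<'E'
from h import *
f=load('top0'); g=cv2.cvtColor(f['image'],cv2.COLOR_BGR2GRAY)
np.set_printoptions(linewidth=250)
print(g[200:228,336:368])
E
```

```text
[[127 125 123 126 127 124 125 122 125 120 118 119 118 123 124 125 126 120 102  94  88  92  89  96  91  90  93  92  96  93  97  86]
 [125 126 121 121 116 124 115 114 115 113 116 117 119 115 120 119 114 114  96  93  92  90  91  90  91  97  89  94  92  94  91  95]
 [121 125 119 119 112 115 113 112 113 111 115 112 119 114 102  96  97  98  93  94  92  93  97  95  90  91  93  91  94  90  93  90]
 [117 117 115 112 113 116 111 115 112 113 112 113 109 100  88  81  84  89  93  84  86  93  95  94  90  89  88  91  92  92  90  89]
 [118 115 120 115 114 114 114 116 113 115 112 102  87  81  76  75  73  75  72  64  65  85  95  96  92  85  90  95  90  96  92  96]
 [114 115 115 117 113 118 112 114 114 113 100  87  78  76  66  57  55  37  34  26  35  68  89  92  94  90  93  93  93  89  93  96]
 [113 113 116 118 117 115 112 115 115 102  89  67  66  69  50  34  15   3  10   1  12  51  86  93  94  89  91  93  92  97  93  91]
 [113 114 117 117 109 115 110 118 107  87  68  46  45  36  28   6   2  15   1   0  11  39  71  92  91  93  92  90  93  90  97  96]
 [115 117 117 116 114 113 108  96  84  55  41  33   
[... 1868 characters left out ...]
 97  98  93  92  85  94  92  89 100  86  91]
 [ 77  83  77  79  78  82  84  78  81  81  80  80  83  84  85  87  85  96  97  96  92  96  92  89  89  86  93  90  91  95  88  93]
 [ 83  81  80  80  79  81  78  78  81  82  85  80  82  88  85  93  86  91  94  93  90  90  86  89  88  92  87  90  90  94  89  89]
 [ 96  85  78  80  79  81  77  85  84  87  86  91  88  92  95  91  91  89  92  91  94  91  88  94  89  92  90  88  89  93  87  86]
 [ 96  90  84  81  80  78  83  78  83  89  90  92  94  92  95  89  87  92  93  91  91  93  91  91  89  94  88  89  89  91  88  89]
 [ 95  89  85  78  78  77  88  86  87  90  90  95  97  98  93  91  91  90  93  89  93  94  91  93  93  91  93  87  90  89  86  90]]
```

View pics/bm.png

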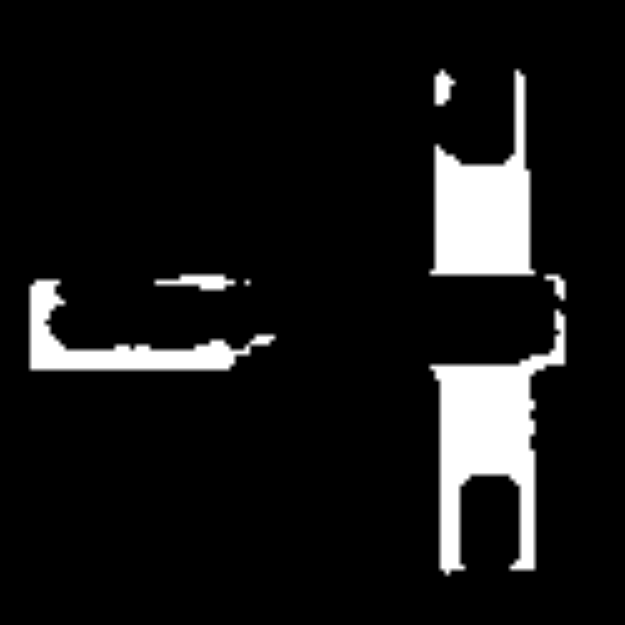

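```bash
cat > m2.py <<'E'
from h import *
f=load('top0'); im=f['image'].astype(float)
s=(im[:,:,0]-im[:,:,2])/(im.sum(2)+20)  # blueness
s=cv2.GaussianBlur(s,(0,0),0.8)
def edge(axis,ks,a,b):
    # for each k, profile from a to b; half-crossing
    pts=[]
    for k in ks:
        p=s[k,a:b] if axis=='row' else s[a:b,k]
        lo,hi=p.min(),p.max(); t=(np.median(p[:3])+np.median(p[-3:]))/2
        d=p-t; i=np.where(d[:-1]*d[1:]<0)[0]
        if len(i)!=1: continue
        u=a+i[0]+d[i[0]]/(d[i[0]]-d[i[0]+1])
        pts.append((u,k) if axis=='row' else (k,u))
    return np.array(pts)
def fit(n,pts,z=.012):
    w=onz(f,pts,z)[:,:2]; c=np.median(w,0)
    vx,vy,x0,y0=cv2.fitLine(w.astype(np.float32),cv2.DIST_HUBER,0,.001,.001).ravel()
    nrm=np.array([-vy,vx]); r=(w-[x0,y0])@nrm
    print(n,len(w),'pt',round(float(x0),4),round(float(y0),4),'ang',round(float(np.degrees(np.arctan2(vy,vx))),2),'rms',r.std().round(5))
fit('base near',edge('col',range(195,266),200,210))
fit('base far',edge('col',range(195,266),181,188))
fit('armL',edge('row',list(range(148,182))+list(range(209,240)),268,276))
fit('armLn',edge('row',list(range(209,240)),268,276))
fit('armR',edge('row',list(range(148,182)),286,296))
fit('armRn',edge('row',list(range(209,242)),286,296))
fit('baseL',edge('row',range(189,202),186,194))
fit('baseR',edge('row',range(188,201),294,302))
fit('armfar',edge('col',range(275,287),139,148))
fit('armnear',edge('col',range(275,290),240,249))
H,S,V=cv2.split(cv2.cvtColor(f['image'],cv2.COLOR_BGR2HSV))
g=((H>8)&(H<28)&(S>110)&(V>60)); p=np.argwhere(g[222:248,270:300])[:,::-1]+[270,222]
print('tube',onz(f,[p.mean(0)],.061),p.min(0),p.max(0))
E
python3 m2.py
```

```text
base near 64 pt 0.474 0.1217 ang -88.83 rms 0.00406
base far 57 pt 0.5369 0.0618 ang 89.07 rms 0.00145
armL 65 pt 0.5112 -0.0554 ang 0.59 rms 0.00037
armLn 31 pt 0.414 -0.0565 ang 0.61 rms 0.00036
armR 30 pt 0.6021 -0.1202 ang -0.4 rms 0.00045
armRn 31 pt 0.4163 -0.1175 ang -10.86 rms 0.00337
baseL 13 pt 0.5036 0.2124 ang 0.05 rms 0.00026
baseR 2 pt 0.4883 -0.145 ang -19.95 rms 0.0
armfar 8 pt 0.6739 -0.0833 ang 86.49 rms 0.00168
armnear 15 pt 0.3467 -0.0849 ang -71.64 rms 0.00581
tube [[ 0.3749761  -0.08801167  0.061     ]] [278 227] [287 242]
```

```bash
cat > m3.py <<'E'
import re
src=open('m2.py').read().split("fit('base near'")[0]
exec(src)
s=cv2.GaussianBlur(im[:,:,2],(0,0),0.7)
fit('base near',edge('col',range(194,266),201,209))
fit('base far',edge('col',range(194,266),180,188))
fit('armL near',edge('row',range(209,242),267,276))
fit('armL far',edge('row',range(148,180),267,276))
fit('armR far',edge('row',range(148,178),287,296))
fit('armR near',edge('row',range(224,242),287,297))
fit('armnear',edge('col',range(275,290),241,249))
fit('armfar',edge('col',range(275,287),138,147))
fit('baseL',edge('row',range(189,202),186,194))
fit('baseR',edge('row',range(188,201),294,302))
# fixed jaw top: bright bed->dark jaw edge
fit('jawface',edge('row',range(188,199),286,292),.066)
fit('bed near',edge('col',range(275,287),197,205),.02)
fit('bed far',edge('col',range(275,287),182,190),.02)
fit('tubeL',edge('row',range(229,241),274,280),.045)
fit('tubeR',edge('row',range(229,241),285,291),.045)
np.set_printoptions(linewidth=220)
print(im[193,262:304].round(0).astype(int).tolist())
print(im[176:212,281].round(0).astype(int).tolist())
E
python3 m3.py
```

```text
base near 72 pt 0.4716 0.1002 ang 89.96 rms 0.00049
base far 66 pt 0.5424 0.0568 ang -88.32 rms 0.00083
armL near 33 pt 0.4095 -0.0544 ang 0.73 rms 0.00033
armL far 32 pt 0.6153 -0.0521 ang 0.2 rms 0.00026
armR far 30 pt 0.6014 -0.1214 ang 0.28 rms 0.00027
armR near 18 pt 0.3806 -0.125 ang 2.61 rms 0.00022
armnear 9 pt 0.3385 -0.0909 ang -89.35 rms 0.00077
armfar 12 pt 0.6814 -0.0864 ang -86.65 rms 0.00084
baseL 13 pt 0.505 0.2137 ang 1.11 rms 0.00018
baseR 13 pt 0.5079 -0.1453 ang 0.24 rms 0.00016
jawface 11 pt 0.5051 -0.1091 ang -0.51 rms 0.0002
bed near 12 pt 0.4821 -0.0846 ang -89.34 rms 0.00012
bed far 12 pt 0.5341 -0.0845 ang -88.47 rms 0.0002
tubeL 12 pt 0.3747 -0.0723 ang 0.32 rms 0.00013
tubeR 12 pt 0.3746 -0.1055 ang 0.31 rms 0.00021
[[68, 70, 74], [63, 68, 70], [69, 79, 81], [71, 74, 78], [71, 80, 82], [75, 80, 84], [72, 81, 84], [67, 77, 80], [74, 81, 82], [72, 79, 82], [77, 83, 85], [84, 93, 99], [98, 108, 112], [92, 101, 106], [94, 106, 111], [99, 109, 113], [96, 106, 113], [98, 107, 114], [97, 108, 111], [97, 108, 113], [99, 108, 114], [96, 106, 110], [95, 107, 109], [90, 97, 102], [79, 86, 90], [77, 86, 88], [75, 83, 86], [55, 59, 64], [30, 31, 35], [32, 35, 33], [33, 35, 33], [38, 37, 40], [37, 37, 43], [32, 31, 32], [43, 25, 17], [44, 27, 13], [54, 50, 51], [74, 85, 88], [82, 93, 100], [78, 91, 96], [78, 90, 96], [86, 97, 101]]
[[49, 31, 21], [40, 19, 2], [44, 26, 9], [51, 31, 13], [55, 34, 20], [66, 44, 25], [67, 42, 19], [64, 41, 24], [61, 39, 25], [57, 50, 45], [79, 85, 89], [98, 108, 113], [95, 104, 112], [91, 102, 107], [95, 104, 108], [98, 106, 111], [96, 104, 111], [97, 108, 113], [97, 105, 110], [99, 107, 111], [95, 106, 111], [101, 109, 114], [101, 109, 114], [97, 106, 111], [92, 102, 106], [78, 82, 83], [64, 51, 42], [64, 34, 19], [61, 38, 20], [64, 42, 18], [61, 39, 22], [61, 39, 20], [61, 43, 25], [61, 40, 24], [59, 38, 17], [64, 42, 25]]
```

```bash
cat > m4.py <<'E'
from h import *
f=load('top0'); im=f['image'].astype(float)
def zc(p): # zoomed -> px ; cv2.resize center convention
    return (np.array(p,float)+.5)/(800/60)-.5+[310,195]
g=cv2.GaussianBlur(im[:,:,2],(0,0),0.6)
from scipy.ndimage import map_coordinates
def scan(p0,p1,q,n=15,half=3.5,lo=None):
    # scan across line p0-p1 (px), from inside to outside direction q; half crossing
    p0,p1=map(np.array,(p0,p1)); d=(p1-p0)/np.linalg.norm(p1-p0); nrm=np.array([-d[1],d[0]]); 
    if nrm@np.array(q)<0: nrm=-nrm
    out=[]
    for t in np.linspace(.15,.85,n):
        c=p0+(p1-p0)*t; k=np.arange(-half,half+.01,.1); P=c+k[:,None]*nrm
        v=map_coordinates(g,[P[:,1],P[:,0]],order=1); gr=np.gradient(v); 
        th=(v[:10].min()+v[-6:].mean())/2
        i=np.argmax(gr); out.append(P[i])
    return np.array(out)
def line(pts,z):
    w=onz(f,pts,z)[:,:2]; vx,vy,x0,y0=cv2.fitLine(w.astype(np.float32),cv2.DIST_HUBER,0,.001,.001).ravel()
    r=(w-[x0,y0])@[-vy,vx]
    return np.array([x0,y0]),np.degrees(np.arctan2(vy,vx)),r.std()
TL,TR,RB,BL=map(zc,[(405,205),(625,130),(682,250),(490,338)])
print('px',TL,TR,RB,BL, 'world z.05',onz(f,[TL,TR,RB,BL],.05).round(4).tolist())
for n,a,b,q in(('far side',TL,TR,(0,-1)),('end',TR,RB,(1,0)),('near side',RB,BL,(0,1))):
    e=scan(a,b,q,half=2.5); print(n,*line(e,.05))
H,S,V=cv2.split(cv2.cvtColor(f['image'],cv2.COLOR_BGR2HSV))
g2=((H>8)&(H<28)&(S>110)&(V>40)); p=np.argwhere(g2[205:228,335:350])[:,::-1]+[335,205]
print('gold',len(p),p.mean(0),onz(f,[p.mean(0)],.026))
m=(im[:,:,2]>62)&(cv2.boundingRect is not None)
n,l,s,c=cv2.connectedComponentsWithStats(((g>52)).astype(np.uint8)[203:222,345:361])
print(s,c+[345,203])
print(onz(f,[zc((583,235)),zc((515,235)),zc((635,180)),zc((545,285)),zc((662,225))],.08).round(4))
E
python3 m4.py
python3 - <<'E'
from h import *
f=load('top0'); im=f['image'][198:226,334:366]
for ch,n in ((2,'r'),):
    pass
im=cv2.resize(im,(768,672),interpolation=cv2.INTER_NEAREST); im=cv2.convertScaleAbs(im,alpha=1.9)
for i in range(0,32,4): cv2.putText(im,str(334+i),(i*24,10),0,.4,(0,0,255),1)
for i in range(0,28,4): cv2.putText(im,str(198+i),(0,i*24+16),0,.4,(0,0,255),1)
im=cv2.resize(im,(684,600)); cv2.imwrite('pics/zn.png',im)
E
```

```text
px [339.9125 209.9125] [356.4125 204.2875] [360.6875 213.2875] [346.2875 219.8875] world z.05 [[0.4529, -0.2741, 0.05], [0.4709, -0.3273, 0.05], [0.442, -0.3404, 0.05], [0.4209, -0.2939, 0.05]]
far side [ 0.4617739 -0.2992116] -69.83086 0.0010544946275636675
end [ 0.45621288 -0.33522952] 23.986036 0.001220900211529776
near side [ 0.42960647 -0.31769234] -65.187874 0.0006381244754460741
gold 31 [342.4516129  215.64516129] [[ 0.43482391 -0.2864931   0.026     ]]
[[  0   2  15  16 119]
 [  0   0  16  19 185]] [[350.37815126 212.22689076]
 [353.86486486 211.85405405]]
[[ 0.445  -0.3102  0.08  ]
 [ 0.445  -0.2943  0.08  ]
 [ 0.4579 -0.3227  0.08  ]
 [ 0.4332 -0.3011  0.08  ]
 [ 0.4473 -0.3289  0.08  ]]
```

View pics/zn.png

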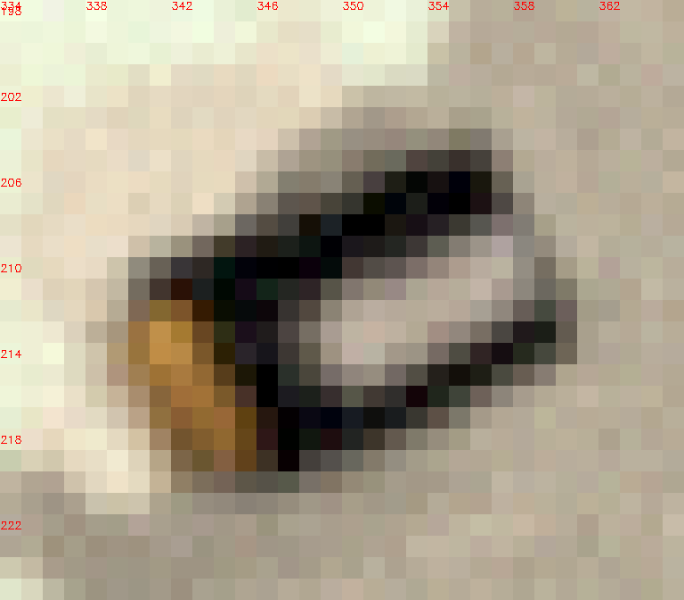

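```bash
cat > chk.py <<'E'
from h import *
def cellpts(c,ang,z0=0):
    a=np.radians(ang); ex=np.array([np.cos(a),np.sin(a),0]); ey=np.array([-ex[1],ex[0],0]); o=np.array([*c,z0])
    L=[(x,y,z) for z in(0,.05) for x,y in((.025,.018),(-.025,.018),(-.025,-.018),(.025,-.018))]
    L+=[(x,y,.08) for x,y in((.016,.006),(-.016,.006),(-.016,-.006),(.016,-.006))]+[(.033,y,z) for y,z in((.013,.008),(.013,.044),(-.013,.044),(-.013,.008))]
    return np.array([o+x*ex+y*ey+[0,0,z] for x,y,z in L])
def presspts(o,yaw,pts):
    a=np.radians(yaw); ex=np.array([np.cos(a),np.sin(a),0]); ey=np.array([-ex[1],ex[0],0])
    return np.array([np.array([*o,0])+x*ex+y*ey+[0,0,z] for x,y,z in np.array(pts)/1000])
def show(fn,sets,box,out):
    f=load(fn); x0,y0,w,h=box; k=min(800/w,600/h)
    im=cv2.convertScaleAbs(cv2.resize(f['image'][y0:y0+h,x0:x0+w],None,fx=k,fy=k,interpolation=cv2.INTER_CUBIC),alpha=1.8)
    for P,col in sets:
        for u in proj(f,P): cv2.circle(im,tuple(int(round(v)) for v in ((u-[x0,y0]+.5)*k)),3,col,1)
    cv2.imwrite('pics/'+out+'.png',im)
E
python3 - <<'E'
from chk import *
c=cellpts((.4472,-.3122),113)
o=np.array([.508,-.0877+.003]);
pp=presspts(o,90.5,[(-28,23,66),(-28,-23,66),(-46,23,66),(-46,-23,66),(-28,23,20),(-28,-23,20),(57,25,20),(57,-25,20),(-3,108,61),(-3,158,61),(-3,-105,64),(-3,-165,64),(155,0,90),(-3,0,20)])
show('scene0',[(c,(0,0,255)),(pp,(0,255,0))],(190,115,130,98),'o1')
show('top0',[(c,(0,0,255)),(pp,(0,255,0))],(235,135,135,101),'o2')
E
```

```text
(no output)
```

View pics/o1.png

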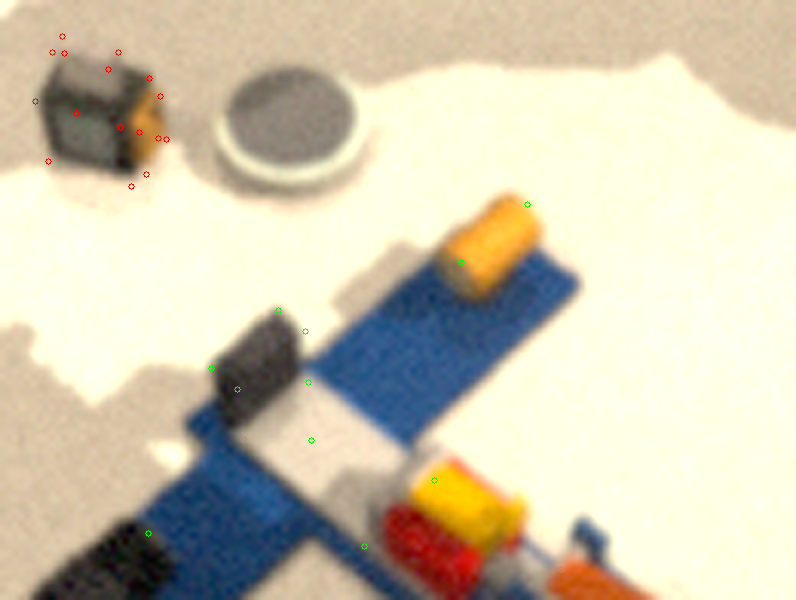

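View pics/o2.png

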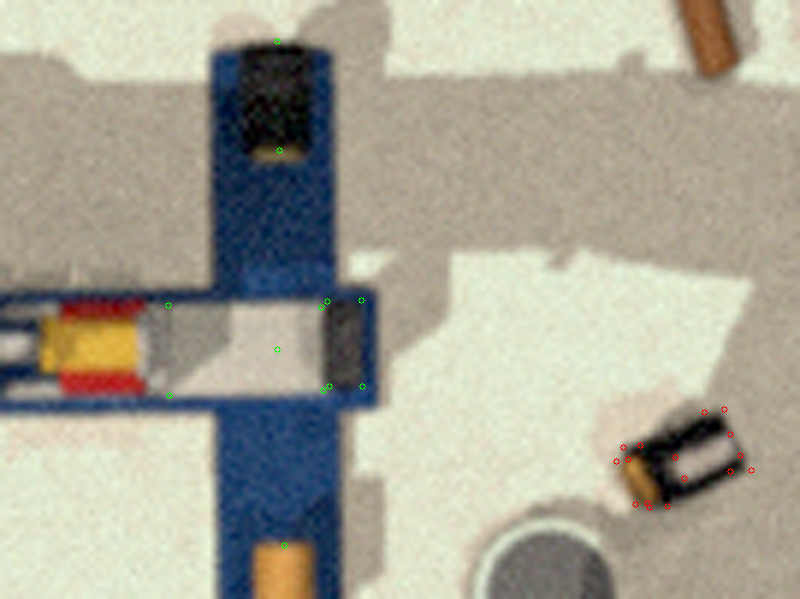

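```bash
cat >> chk.py <<'E'
def wire(fn,cs,box,out,lines=((0,1),(1,2),(2,3),(3,0),(4,5),(5,6),(6,7),(7,4),(0,4),(1,5),(2,6),(3,7),(8,9),(9,10),(10,11),(11,8),(12,13),(13,14),(14,15),(15,12))):
    f=load(fn); x0,y0,w,h=box; k=min(800/w,600/h)
    im=cv2.convertScaleAbs(cv2.resize(f['image'][y0:y0+h,x0:x0+w],None,fx=k,fy=k,interpolation=cv2.INTER_CUBIC),alpha=1.8)
    for c in cs:
        u=(proj(f,c)-[x0,y0]+.5)*k
        for a,b in lines: cv2.line(im,tuple(int(v) for v in u[a]),tuple(int(v) for v in u[b]),(0,0,255) if a<8 else (255,0,0) if a<12 else (0,200,0),1)
    cv2.imwrite('pics/'+out+'.png',im)
E
python3 - <<'E'
from chk import *
c=cellpts((.4472,-.3122),113)
wire('scene0',[c],(190,115,40,30),'w1'); wire('top0',[c],(330,195,40,30),'w2')
f=load('scene0');print(proj(f,c[:8]).round(1).tolist())
a=cv2.imread('pics/w1.png');b=cv2.imread('pics/w2.png');cv2.imwrite('pics/w12.png',cv2.resize(np.hstack([a,b]),(800,300)))
E
```

```text
[[215.2, 137.0], [201.9, 133.0], [197.3, 140.7], [210.8, 144.9], [213.8, 127.3], [200.0, 123.2], [195.2, 131.1], [209.2, 135.3]]
```

View pics/w12.png

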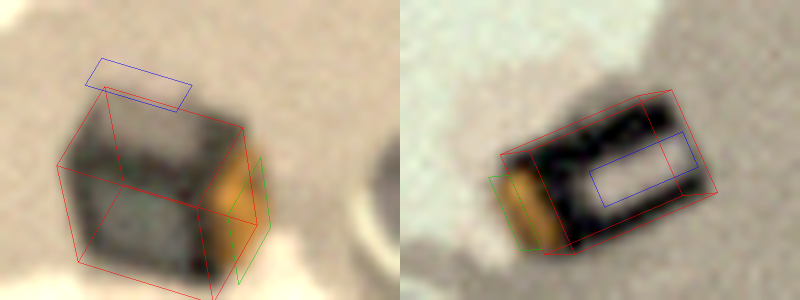

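```bash
python3 -m jog '[[[47,0,-38],0.79,-1],[[47,0,-38],0.79,-1],[[47,0,-38],0.79,-1],[[47,0,-38],0.79,-1],[[47,0,-38],0.79,-1],[[47,0,-38],0.79,-1],[[47,0,-38],0.79,-1],[[47,0,-38],0.79,-1],[[47,0,-38],0.79,-1],[[47,0,-38],0.79,-1]]' 60
cat > go.py <<'E'
import sys
from h import *
# usage: go.py X Y Z [yaw of tool z deg]
o=get_obs(); M=R.from_rotvec(o['orientation']).as_matrix(); p=np.array(o['tcp_pos'])
t=np.array([float(a) for a in sys.argv[1:4]]); d=M.T@(t-p)*100
yz=np.degrees(np.arctan2(M[1,2],M[0,2]))
print('tcp',p.round(4),'yawz',yz.round(2),'tilt',M[2].round(4),'shift cm',d.round(2),'F',np.round(o['contact_force'],1),'w',round(o['grip_width'],4),'t',o['clock'])
if len(sys.argv)>4:
    D=(yz-float(sys.argv[4])+90)%180-90; print('twist',np.radians(D).round(4))
E
python3 go.py .4472 -.3122 .228 23
```

```text
clock: 1.35
tcp_pos: [0.5466, 0.0971, 0.4046]
orientation: [-1.372, 0.91, -0.911]
contact_force: [0.0, 0.0, -0.3]
grip_width: 0.0857
tcp [0.5466 0.0971 0.4046] yawz 22.86 tilt [ 7.e-04 -1.e+00 -2.e-04] shift cm [ 33.84  17.69 -25.05] F [ 0.   0.  -0.3] w 0.0857 t 1.35
twist -0.0024
```

```bash
python3 -m jog '[[[33.8,2,-25],0,-1],[[33.8,2,-25],0,-1],[[33.8,2,-25],0,-1],[[33.8,2,-25],0,-1],[[33.8,2,-25],0,-1],[[33.8,2,-25],0,-1],[[33.8,2,-25],0,-1],[[33.8,10,-25],0,-1],[[33.8,10,-25],0,-1],[[33.8,10,-25],0,-1]]' 60
python3 go.py .4472 -.3122 .228 23
python3 - <<'E'
from chk import *
cap('scene','s1');cap('top','t1')
c=cellpts((.4472,-.3122),113)
wire('scene0',[c],(180,95,60,45),'w1'); wire('s1',[c],(160,75,80,60),'w3')
a=cv2.imread('pics/t1.png');b=cv2.imread('pics/w3.png')
cv2.imwrite('pics/w4.png',cv2.resize(np.hstack([cv2.resize(a,(800,600)),b]),(800,300)))
E
```

```text
clock: 2.6
tcp_pos: [0.4479, -0.3078, 0.3039]
orientation: [-1.374, 0.91, -0.905]
contact_force: [-0.6, 1.3, 0.6]
grip_width: 0.0855
tcp [ 0.4479 -0.3078  0.3039] yawz 23.09 tilt [-0.0024 -1.     -0.0021] shift cm [ 0.4   7.59 -0.23] F [-0.6  1.3  0.6] w 0.0855 t 2.6
twist 0.0015
```

View pics/w3.png

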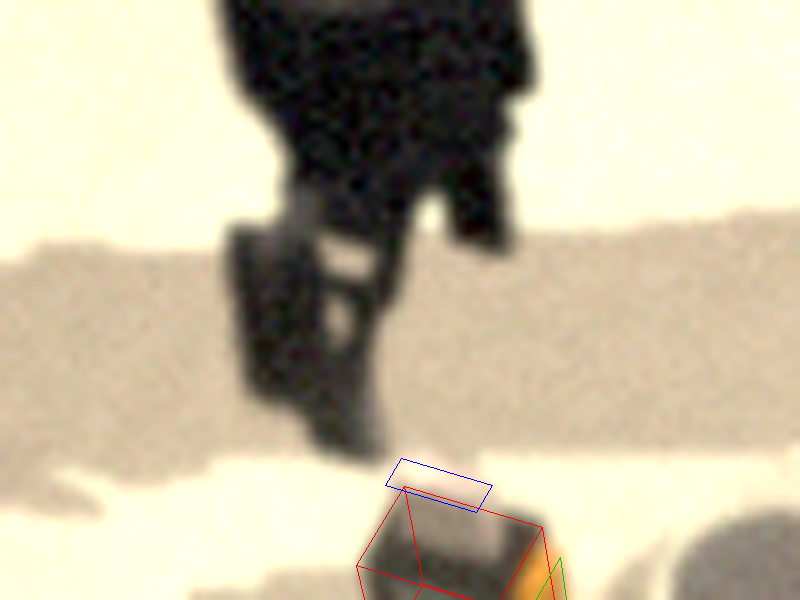

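View pics/w4.png

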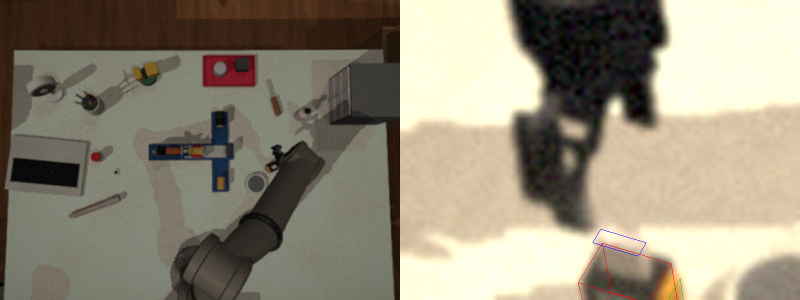

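```bash
python3 -m jog '[[[0,4,0],0,-1],[[0,5.5,0],0,-1],[[0,5.5,0],0,-1]]' 60
python3 go.py .447 -.3115 .228 23
```

```text
clock: 3.08
tcp_pos: [0.4481, -0.3084, 0.25]
orientation: [-1.373, 0.908, -0.907]
contact_force: [-0.9, -0.3, 0.8]
grip_width: 0.0857
tcp [ 0.4481 -0.3084  0.25  ] yawz 23.06 tilt [-5.e-04 -1.e+00 -3.e-04] shift cm [ 0.24  2.2  -0.23] F [-0.9 -0.3  0.8] w 0.0857 t 3.075
twist 0.001
```

```bash
python3 -m jog '[[[0.25,1,-0.2],0,-1],[[0.25,2.2,-0.2],0,-1],[[0.25,2.2,-0.2],0,1],[[0.25,2.2,-0.2],0,1],[[0.25,2.2,-0.2],0,1],[[0.25,2.2,-0.2],0,1],[[0.25,2.2,-0.2],0,1],[[0.25,2.2,-0.2],0,1]]' 60
python3 go.py .447 -.3115 .228 23
```

```text
clock: 4.08
tcp_pos: [0.4471, -0.3117, 0.2278]
orientation: [-1.373, 0.908, -0.908]
contact_force: [0.0, -0.4, -0.0]
grip_width: 0.0105
tcp [ 0.4471 -0.3117  0.2278] yawz 23.03 tilt [ 1.e-04 -1.e+00  1.e-04] shift cm [-0.02 -0.02  0.  ] F [ 0.  -0.4 -0. ] w 0.0105 t 4.075
twist 0.0005
```

```bash
python3 -m jog '[[[0,0,0],0,1],[[0,-2,0],0,1],[[0,-6,0],0,1],[[0,-12,0],0,1],[[0,-12,0],0,1],[[0,-12,0],0,1]]' 60
python3 go.py .507 -.0817 .348 0.5
python3 - <<'E'
from chk import *
cap('scene','s2'); f=load('s2'); cv2.imwrite('pics/s2z.png',cv2.convertScaleAbs(cv2.resize(f['image'][20:200,120:360],(800,600),interpolation=cv2.INTER_CUBIC),alpha=1.8))
E
```

```text
clock: 4.82
tcp_pos: [0.4468, -0.3111, 0.3469]
orientation: [-1.373, 0.909, -0.907]
contact_force: [-0.7, 0.6, -2.8]
grip_width: 0.0108
tcp [ 0.4468 -0.3111  0.3469] yawz 23.06 tilt [-1.2e-03 -1.0e+00 -3.0e-04] shift cm [-18.75  -0.09  14.53] F [-0.7  0.6 -2.8] w 0.0108 t 4.825
twist 0.3937
```

View pics/s2z.png

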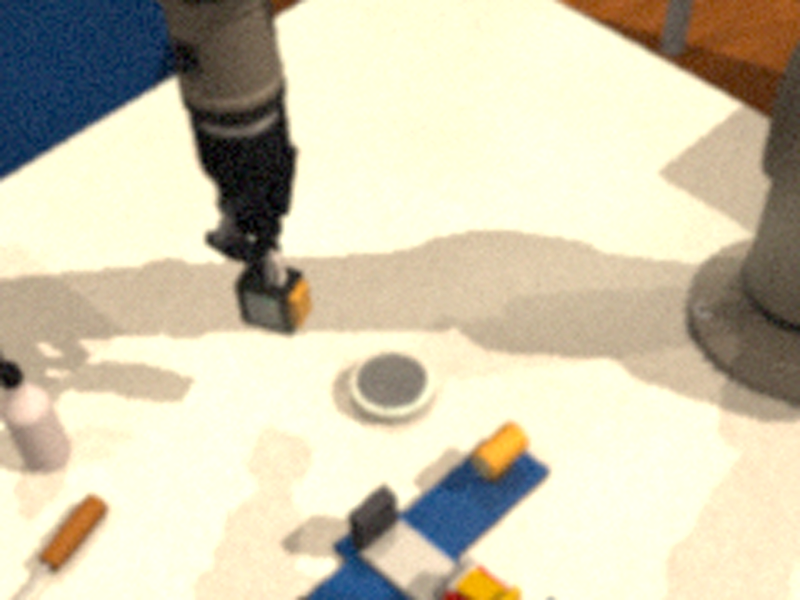

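```bash
python3 -m jog '[[[-4,0,3],0.08,1],[[-8,0,6],0.18,1],[[-12,0,9],0.28,1],[[-16,0,12],0.36,1],[[-18.8,0,14.5],0.394,1],[[-18.8,2,14.5],0.394,1],[[-18.8,3.5,14.5],0.394,1],[[-18.8,3.5,14.5],0.394,1]]'
python3 go.py .507 -.0817 .248 0.5
python3 - <<'E'
from chk import *
cap('scene','s3');cap('top','t3')
f=load('s3'); cv2.imwrite('pics/s3z.png',cv2.convertScaleAbs(cv2.resize(f['image'][115:235,185:345],(800,600),interpolation=cv2.INTER_CUBIC),alpha=1.8))
f=load('t3'); cv2.imwrite('pics/t3z.png',cv2.convertScaleAbs(cv2.resize(f['image'][130:250,185:345],(800,600),interpolation=cv2.INTER_CUBIC),alpha=1.8))
E
```

```text
clock: 5.88
tcp_pos: [0.5059, -0.0824, 0.3108]
orientation: [-1.216, 1.207, -1.203]
contact_force: [0.6, -1.4, -1.1]
grip_width: 0.0108
tcp [ 0.5059 -0.0824  0.3108] yawz 0.38 tilt [ 6.0e-04 -1.0e+00 -4.6e-03] shift cm [-0.07  6.28  0.14] F [ 0.6 -1.4 -1.1] w 0.0108 t 5.875
twist -0.0021
```

View pics/s3z.png

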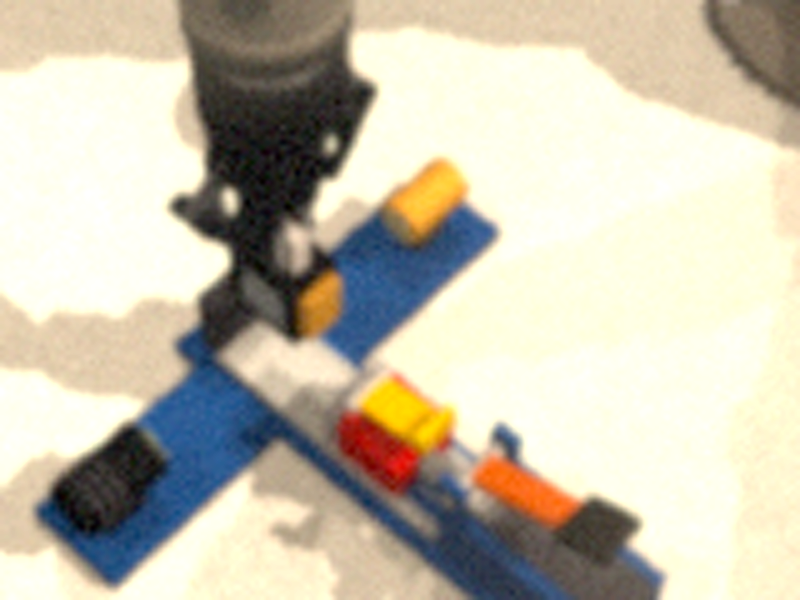

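View pics/t3z.png

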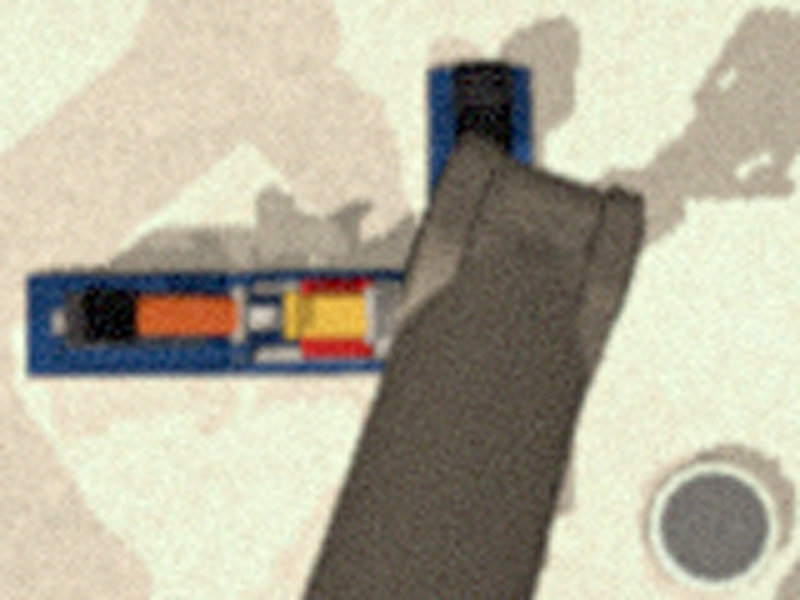

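```bash
python3 -m jog '[[[0,1.5,0],0,1],[[-0.05,3,0.05],0,1],[[-0.05,4.5,0.05],0,1],[[-0.05,5.2,0.05],0,1],[[-0.05,5.2,0.05],0,1],[[-0.05,5.2,0.05],0,1]]'
python3 go.py .507 -.0817 .248 0.5
python3 - <<'E'
from chk import *
cap('scene','s4')
o=get_obs()['tcp_pos']; c=cellpts(o[:2],90.5,o[2]-.228)
pp=presspts((.507,-.0847),90.5,[(-28,23,20),(-28,-23,20),(-28,23,66),(-28,-23,66),(57,25,20),(57,-25,20),(-31,25,20),(-31,-25,20)])
show('s4',[(c,(0,0,255)),(pp,(0,255,0))],(205,145,80,60),'s4z')
E
```

```text
clock: 6.72
tcp_pos: [0.5077, -0.0815, 0.261]
orientation: [-1.212, 1.203, -1.204]
contact_force: [0.3, -0.1, -1.8]
grip_width: 0.0111
tcp [ 0.5077 -0.0815  0.261 ] yawz 0.45 tilt [ 1.e-04 -1.e+00  6.e-04] shift cm [ 0.01  1.3  -0.07] F [ 0.3 -0.1 -1.8] w 0.0111 t 6.725
twist -0.0009
```

View pics/s4z.png

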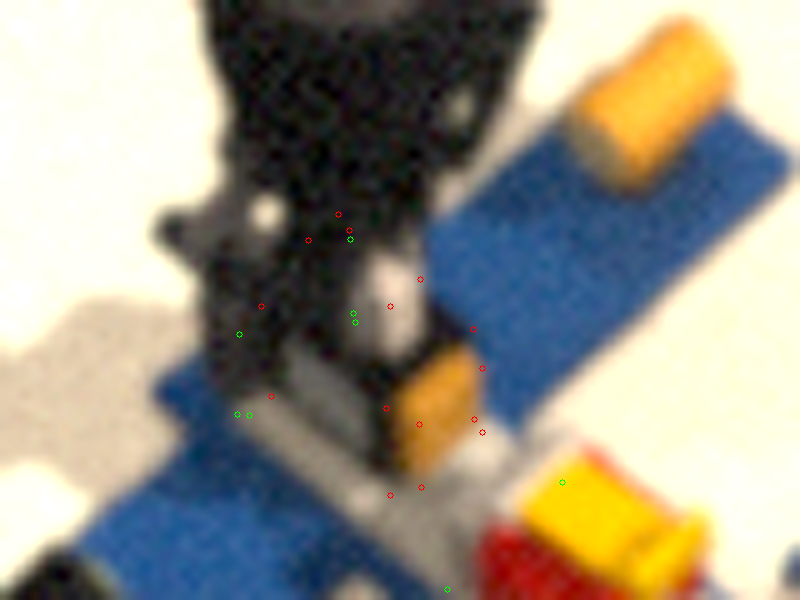

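```bash
python3 -m jog '[[[0,0.8,-0.05],0,1],[[0,1.2,-0.05],0,1],[[0,1.2,-0.05],0,1]]'
python3 go.py .507 -.0817 .248 0.5
```

```text
clock: 7.15
tcp_pos: [0.5067, -0.0814, 0.2483]
orientation: [-1.214, 1.204, -1.203]
contact_force: [0.4, -0.8, -1.8]
grip_width: 0.011
tcp [ 0.5067 -0.0814  0.2483] yawz 0.46 tilt [ 0.e+00 -1.e+00 -9.e-04] shift cm [0.03 0.03 0.03] F [ 0.4 -0.8 -1.8] w 0.011 t 7.15
twist -0.0007
```

```bash
python3 -m jog '[[[0,0.1,0],0,1],[[0,0.1,0],0,1]]'
python3 go.py .507 -.0817 .248 0.5; python3 -m jog '[[[0,0.2,0],0,1],[[0,0.2,0],0,1]]'
python3 go.py .507 -.0817 .248 0.5
```

```text
clock: 7.4
tcp_pos: [0.507, -0.0815, 0.2478]
orientation: [-1.213, 1.203, -1.204]
contact_force: [-0.4, 0.0, -2.0]
grip_width: 0.011
tcp [ 0.507  -0.0815  0.2478] yawz 0.45 tilt [-0.e+00 -1.e+00  3.e-04] shift cm [ 0.02 -0.02 -0.  ] F [-0.4  0.  -2. ] w 0.011 t 7.4
twist -0.0008
clock: 7.65
tcp_pos: [0.5071, -0.082, 0.2476]
orientation: [-1.211, 1.204, -1.203]
contact_force: [-7.1, 0.5, 23.1]
grip_width: 0.0106
tcp [ 0.5071 -0.082   0.2476] yawz 0.41 tilt [-1.7e-03 -1.0e+00  6.0e-04] shift cm [-0.03 -0.04 -0.01] F [-7.1  0.5 23.1] w 0.0106 t 7.65
twist -0.0015
```

```bash
python3 -m jog '[[[0,-0.15,0],0,1],[[0,-0.15,0],0,1],[[0,-0.15,0],0,0.2],[[0,-0.15,0],0,0.2],[[0,-0.15,0],0,0.2]]'
python3 go.py .507 -.0817 .248 0.5; python3 -m jog '[[[0,-0.5,0],0,0.2],[[0,-4,0],0,0.2],[[0,-9,0],0,0.2],[[0,-9,0],0,0.2]]'
python3 go.py .507 -.0817 .248 0.5
python3 - <<'E'
from chk import *
cap('scene','s5'); f=load('s5')
cv2.imwrite('pics/s5z.png',cv2.convertScaleAbs(cv2.resize(f['image'][130:235,205:345],(800,600),interpolation=cv2.INTER_CUBIC),alpha=1.8))
E
```

```text
clock: 8.28
tcp_pos: [0.507, -0.0814, 0.247]
orientation: [-1.213, 1.203, -1.203]
contact_force: [0.5, 0.2, 0.2]
grip_width: 0.0344
tcp [ 0.507  -0.0814  0.247 ] yawz 0.46 tilt [ 1.e-04 -1.e+00 -2.e-04] shift cm [ 0.03 -0.1   0.  ] F [0.5 0.2 0.2] w 0.0344 t 8.275
twist -0.0007
clock: 8.78
tcp_pos: [0.5082, -0.082, 0.3407]
orientation: [-1.207, 1.199, -1.206]
contact_force: [-0.3, 1.0, -0.3]
grip_width: 0.034
tcp [ 0.5082 -0.082   0.3407] yawz 0.44 tilt [-5.e-04 -1.e+00  7.e-03] shift cm [-0.03  9.27 -0.19] F [-0.3  1.  -0.3] w 0.034 t 8.775
twist -0.0011
```

View pics/s5z.png

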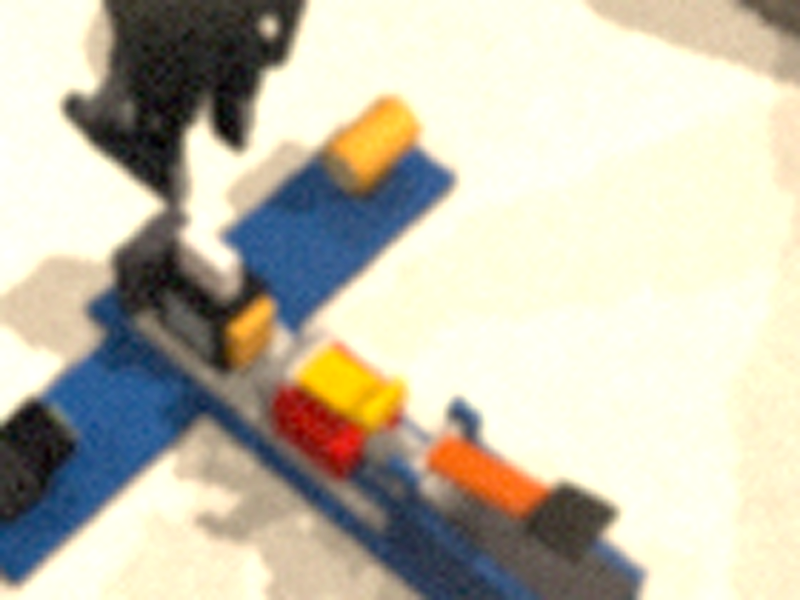

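```bash
python3 - <<'E'
from chk import *
f=load('top0'); print(onz(f,[[205,192.5]],.115))
V=f['image'].max(2); m=(V<45); 
n,l,s,c=cv2.connectedComponentsWithStats(m[180:205,190:225].astype(np.uint8)); print(s,c+[190,180])
pp=presspts((.507,-.0847),90.5,[(233,0,117)]);print(pp,proj(f,pp))
pp=presspts((.507,-.0847),90.5,[(233,17,115),(233,-17,115),(216,0,108),(250,0,122)])
show('t3',[(pp,(0,255,0))],(185,165,80,60),'t3p');
E
python3 go.py .505 .149 .34 0.5
```

```text
[[0.50508207 0.15216736 0.115     ]]
[[  0   0  35  25 558]
 [  0   4  35  16 317]] [[207.24910394 192.77598566]
 [206.5615142  190.6340694 ]]
[[0.50496672 0.14829113 0.117     ]] [[206.18780403 192.49333889]]
tcp [ 0.5075 -0.0815  0.3388] yawz 0.47 tilt [-7.0e-04 -1.0e+00  3.8e-03] shift cm [-23.05  -0.1   -0.06] F [ 0.6  0.1 -1.1] w 0.0341 t 8.825
twist -0.0006
```

View pics/t3p.png

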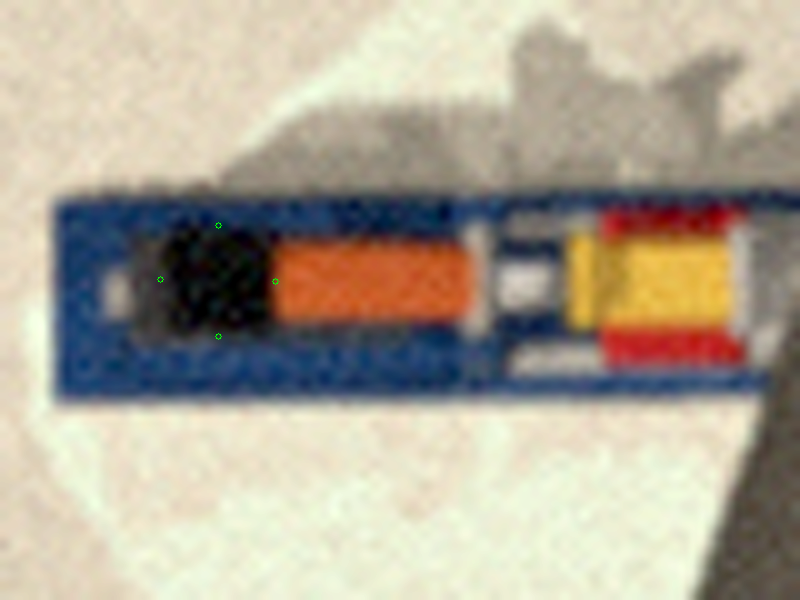

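```bash
python3 -m jog '[[[-6,0,0],0,1],[[-12,0,0],0,1],[[-18,0,0],0,1],[[-23.3,0,0],0,1],[[-23.3,2,0],0,1],[[-23.3,4,0],0,1],[[-23.3,4,0],0,1]]'
python3 go.py .505 .152 .29 0.5
```

```text
clock: 9.7
tcp_pos: [0.5042, 0.1514, 0.2953]
orientation: [-1.218, 1.205, -1.203]
contact_force: [-0.9, -0.8, 2.3]
grip_width: -0.0005
tcp [0.5042 0.1514 0.2953] yawz 0.47 tilt [ 0.0022 -1.     -0.0039] shift cm [-0.06  0.53  0.09] F [-0.9 -0.8  2.3] w -0.0005 t 9.7
twist -0.0006
```

```bash
python3 -m jog '[[[0,1.5,0.1],0,1],[[0,3,0.1],0,1],[[0,4,0.1],0,1],[[0,4.7,0.1],0,1],[[0,4.7,0.1],0,1]]'
python3 go.py .505 .152 .29 0.5
```

```text
clock: 10.32
tcp_pos: [0.507, 0.1535, 0.2514]
orientation: [-1.209, 1.203, -1.201]
contact_force: [-1.6, 5.5, 7.1]
grip_width: -0.0002
tcp [0.507  0.1535 0.2514] yawz 0.52 tilt [-0.0036 -1.      0.0023] shift cm [ 0.13 -3.86 -0.19] F [-1.6  5.5  7.1] w -0.0002 t 10.325
twist 0.0003
```

```bash
python3 -m jog '[[[0,0.4,-0.1],0,1],[[0,0.4,-0.1],0,1]]'
python3 go.py .505 .152 .29 0.5
python3 - <<'E'
from chk import *
for n in('scene','top'):
    cap(n,n[0]+'6')
f=load('s6');a=cv2.convertScaleAbs(cv2.resize(f['image'][130:235,205:345],(800,600),interpolation=cv2.INTER_CUBIC),alpha=1.8)
f=load('t6');b=cv2.convertScaleAbs(cv2.resize(f['image'][150:240,185:305],(800,600),interpolation=cv2.INTER_CUBIC),alpha=1.8)
cv2.imwrite('pics/c6.png',cv2.resize(np.vstack([a,b]),(450,600),interpolation=cv2.INTER_AREA))
E
```

```text
clock: 10.58
tcp_pos: [0.5068, 0.1532, 0.2491]
orientation: [-1.207, 1.202, -1.201]
contact_force: [-4.0, 5.7, 22.1]
grip_width: -0.0001
tcp [0.5068 0.1532 0.2491] yawz 0.48 tilt [-0.0049 -1.      0.0041] shift cm [ 0.1  -4.09 -0.17] F [-4.   5.7 22.1] w -0.0001 t 10.575
twist -0.0003
```

View pics/c6.png

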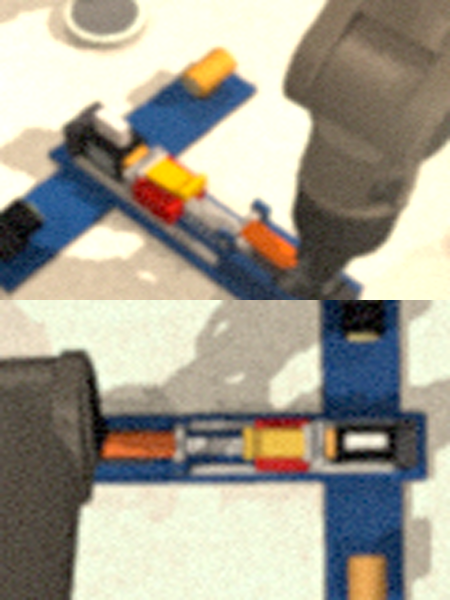

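```bash
python3 -m jog '[[[0,-2,0],0,1],[[0,-5,-0.05],0,1],[[0,-5,-0.05],0,1],[[0,-5,-0.05],0,1],[[0,-3,-0.05],0,1],[[0,-2,-0.05],0,1],[[0,-1,-0.05],0,1],[[0,-0.3,-0.05],0,1],[[0,0,-0.05],0,1],[[0,0,-0.05],0,1]]'
python3 go.py .505 .152 .29 0.5
python3 - <<'E'
from chk import *
for n in('scene','top'):
    cap(n,n[0]+'7')
f=load('s7');a=cv2.convertScaleAbs(cv2.resize(f['image'][140:200,205:285],(800,600),interpolation=cv2.INTER_CUBIC),alpha=1.8)
f=load('t7');b=cv2.convertScaleAbs(cv2.resize(f['image'][165:225,225:305],(800,600),interpolation=cv2.INTER_CUBIC),alpha=1.8)
cv2.imwrite('pics/c7.png',cv2.resize(np.vstack([a,b]),(450,600),interpolation=cv2.INTER_AREA))
E
```

```text
clock: 11.92
tcp_pos: [0.5058, 0.1534, 0.2511]
orientation: [-1.208, 1.206, -1.198]
contact_force: [-18.4, 3.7, 66.1]
grip_width: -0.0002
tcp [0.5058 0.1534 0.2511] yawz 0.49 tilt [-7.5e-03 -1.0e+00  2.0e-04] shift cm [ 0.11 -3.89 -0.08] F [-18.4   3.7  66.1] w -0.0002 t 11.925
twist -0.0003
```

View pics/c7.png

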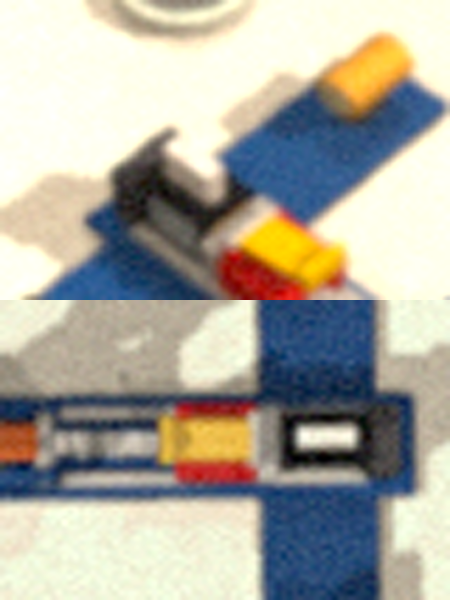

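```bash
python3 -m jog '[[[0,-2,0],0,1],[[0,-5,0],0,1],[[0,-5,0],0,1],[[0,-5,0],0,1],[[0,-5,0],0,1]]'
python3 go.py .505 .152 .29 0.5
python3 -m jog '[[[0,2,0],0,1],[[0,2.5,0],0,1],[[0,2.5,0],0,1]]'
python3 go.py .505 .152 .29 0.5
```

```text
clock: 12.65
tcp_pos: [0.5044, 0.1515, 0.2953]
orientation: [-1.214, 1.204, -1.203]
contact_force: [0.7, 0.8, 2.1]
grip_width: 0.0002
tcp [0.5044 0.1515 0.2953] yawz 0.46 tilt [ 8.0e-04 -1.0e+00 -1.1e-03] shift cm [-0.05  0.53  0.06] F [0.7 0.8 2.1] w 0.0002 t 12.65
twist -0.0007
clock: 13.02
tcp_pos: [0.5044, 0.1518, 0.2707]
orientation: [-1.214, 1.204, -1.203]
contact_force: [0.2, 2.5, 4.4]
grip_width: 0.0005
tcp [0.5044 0.1518 0.2707] yawz 0.47 tilt [ 3.0e-04 -1.0e+00 -1.4e-03] shift cm [-0.02 -1.93  0.06] F [0.2 2.5 4.4] w 0.0005 t 13.025
twist -0.0005
```

```bash
python3 -m jog '[[[0,0.3,0],0,1],[[0,0.3,0],0,1]]'; python3 -m jog '[[[0,0.2,0],0,1],[[0,0.2,0],0,1]]'; python3 -m jog '[[[0,0.2,0],0,1],[[0,0.2,0],0,1]]'
```

```text
clock: 13.28
tcp_pos: [0.5045, 0.1518, 0.2688]
orientation: [-1.213, 1.204, -1.202]
contact_force: [-2.6, 3.0, 12.5]
grip_width: 0.0001
clock: 13.52
tcp_pos: [0.5046, 0.1519, 0.2676]
orientation: [-1.212, 1.205, -1.201]
contact_force: [-6.5, 2.1, 20.8]
grip_width: 0.0002
clock: 13.78
tcp_pos: [0.5047, 0.152, 0.2664]
orientation: [-1.212, 1.205, -1.201]
contact_force: [-8.8, 2.2, 30.3]
grip_width: -0.0001
```

```bash
python3 -m jog '[[[0,-2,0],0,1],[[0,-6,0],0,1],[[0,-6,0],0,1],[[0,-6,0],0,1]]'
python3 - <<'E'
from chk import *
cap('top','t8'); cap('scene','s8'); f=load('t8')
np.set_printoptions(linewidth=250)
im=f['image'].astype(int)
for r in (190,193,196): print(r,[(236+i,)+tuple(v) for i,v in enumerate(im[r,236:275])])
H,S,V=cv2.split(cv2.cvtColor(f['image'],cv2.COLOR_BGR2HSV))
m=((H>18)&(H<32)&(S>110)&(V>60))
ys,xs=np.where(m[180:206,230:275]); print(xs.min()+230,xs.max()+230,ys.min()+180,ys.max()+180)
x0,x1=xs.min()+230-.5,xs.max()+230+.5; yc=(ys.min()+ys.max())/2+180
print(onz(f,[[x0,yc]],.086),onz(f,[[x0,yc]],.078),onz(f,[[x1,yc]],.076))
cv2.imwrite('pics/c8.png',cv2.convertScaleAbs(cv2.resize(f['image'][170:215,225:285],(800,600),interpolation=cv2.INTER_NEAREST),alpha=1.8))
E
```

```text
clock: 14.28
tcp_pos: [0.5039, 0.1513, 0.3234]
orientation: [-1.215, 1.204, -1.203]
contact_force: [-0.1, -1.0, -0.9]
grip_width: 0.0004
190 [(236, np.int64(46), np.int64(35), np.int64(32)), (237, np.int64(36), np.int64(26), np.int64(22)), (238, np.int64(43), np.int64(35), np.int64(29)), (239, np.int64(44), np.int64(33), np.int64(28)), (240, np.int64(41), np.int64(31), np.int64(25)), (241, np.int64(37), np.int64(26), np.int64(19)), (242, np.int64(39), np.int64(26), np.int64(17)), (243, np.int64(43), np.int64(30), np.int64(26)), (244, np.int64(39), np.int64(32), np.int64(27)), (245, np.int64(39), np.int64(27), np.int64(24)), (246, np.int64(43), np.int64(28), np.int64(19)), (247, np.int64(46), np.int64(37), np.int64(33)), (248, np.int64(49), np.int64(40), np.int64(33)), (249, np.int64(43), np.int64(32), np.int64(27)), (250, np.int64(41), np.int64(35), np.int64(26)), (251, np.int64(52), np.int64(39), np.int64(32)), (252, np.int64(46), np.int64(41), np.int64(46)), (253, np.int64(32), np.int64(69), np.int64(89)), (254, np.int64(35), np.int64(101), np.int64(125)), (255, np.int64(37), np.in
[... 4306 characters left out ...]
64(92), np.int64(124)), (264, np.int64(37), np.int64(89), np.int64(123)), (265, np.int64(38), np.int64(91), np.int64(124)), (266, np.int64(36), np.int64(89), np.int64(121)), (267, np.int64(29), np.int64(86), np.int64(117)), (268, np.int64(44), np.int64(93), np.int64(118)), (269, np.int64(72), np.int64(97), np.int64(113)), (270, np.int64(89), np.int64(103), np.int64(109)), (271, np.int64(79), np.int64(84), np.int64(86)), (272, np.int64(68), np.int64(72), np.int64(77)), (273, np.int64(72), np.int64(77), np.int64(80)), (274, np.int64(59), np.int64(62), np.int64(65))]
253 269 188 197
[[0.50681094 0.00620437 0.086     ]] [[0.5073357  0.00626841 0.078     ]] [[ 0.50740519 -0.04751983  0.076     ]]
```

View pics/c8.png

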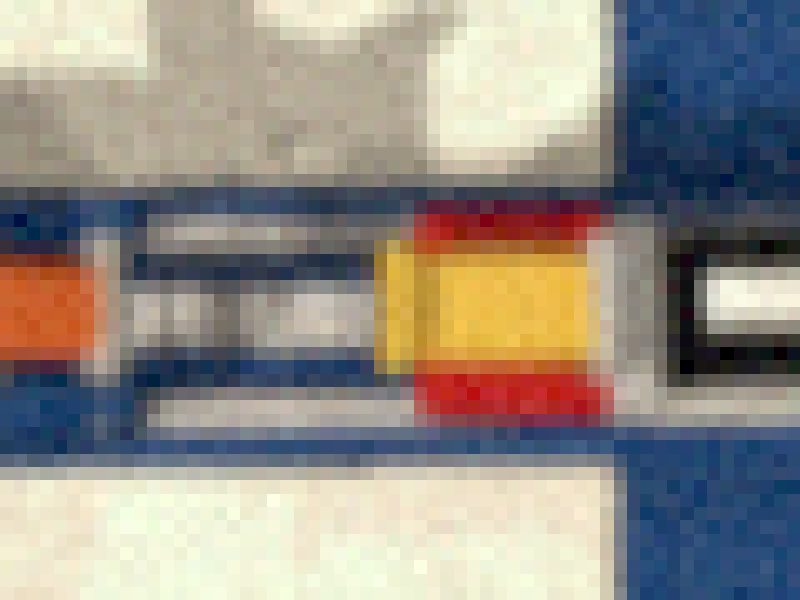

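```bash
python3 go.py .507 -.0145 .30 0.5; python3 -m jog '[[[6,0,0.3],0,1],[[12,0,0.3],0,1],[[16.6,0,0.3],0,1],[[16.6,2.3,0.3],0,1],[[16.6,2.3,0.3],0,1],[[16.6,2.3,0.3],0,1]]'; python3 go.py .507 -.0145 .25 0.5
```

```text
tcp [0.5039 0.1513 0.323 ] yawz 0.45 tilt [ 0.0013 -1.     -0.0025] shift cm [16.58  2.32  0.19] F [-0.6 -0.2  0.4] w -0.0001 t 14.375
twist -0.0008
clock: 15.12
tcp_pos: [0.5089, -0.0139, 0.301]
orientation: [-1.214, 1.203, -1.202]
contact_force: [-0.4, 0.5, -1.0]
grip_width: -0.0004
tcp [ 0.5089 -0.0139  0.301 ] yawz 0.51 tilt [ 3.0e-04 -1.0e+00 -1.1e-03] shift cm [ 0.06  5.1  -0.19] F [-0.4  0.5 -1. ] w -0.0004 t 15.125
twist 0.0002
```

```bash
python3 -m jog '[[[0,2,-0.15],0,1],[[0,4,-0.15],0,1],[[0,5,-0.15],0,1],[[0,5,-0.15],0,1]]';  python3 - <<'E'
from chk import *
cap('scene','s9');f=load('s9')
cv2.imwrite('pics/s9z.png',cv2.convertScaleAbs(cv2.resize(f['image'][130:205,215:315],(800,600),interpolation=cv2.INTER_CUBIC),alpha=1.8))
E
```

```text
clock: 15.62
tcp_pos: [0.5075, -0.0143, 0.2512]
orientation: [-1.214, 1.203, -1.203]
contact_force: [-0.7, -0.9, 1.3]
grip_width: -0.0002
```

View pics/s9z.png

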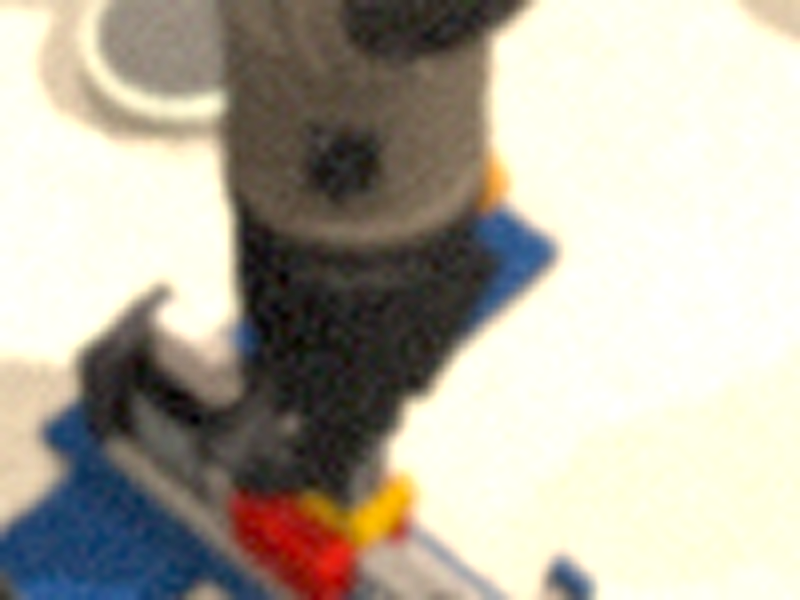

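```bash
python3 -m jog '[[[0,0.4,0],0,1],[[0,0.8,0],0,1],[[0,0.8,0],0,1]]';python3 -m jog '[[[0,0.3,0],0,1],[[0,0.3,0],0,1]]'
```

```text
clock: 16.05
tcp_pos: [0.5078, -0.0139, 0.2433]
orientation: [-1.212, 1.203, -1.203]
contact_force: [0.1, 2.0, 2.2]
grip_width: -0.0
clock: 16.3
tcp_pos: [0.5078, -0.0139, 0.2403]
orientation: [-1.212, 1.203, -1.203]
contact_force: [1.9, 4.3, 4.8]
grip_width: -0.0001
```

```bash
python3 -m jog '[[[0,0.25,0],0,1],[[0,0.25,0],0,1]]';python3 -m jog '[[[0,0.2,0],0,1],[[0,0.2,0],0,1]]'
```

```text
clock: 16.55
tcp_pos: [0.508, -0.0141, 0.2388]
orientation: [-1.211, 1.203, -1.202]
contact_force: [-2.0, 4.6, 17.5]
grip_width: 0.0001
clock: 16.8
tcp_pos: [0.5081, -0.0143, 0.2381]
orientation: [-1.21, 1.204, -1.202]
contact_force: [-8.6, 5.6, 35.2]
grip_width: 0.0003
```

```bash
python3 -m jog '[[[-0.3,-0.15,0],0,1],[[-0.6,-0.15,0],0,1],[[-0.9,-0.15,0],0,1],[[-1.2,-0.15,0],0,1],[[-1.2,-0.15,0],0,1]]'; python3 - <<'E'
from chk import *
cap('scene','s10');f=load('s10')
cv2.imwrite('pics/s10z.png',cv2.convertScaleAbs(cv2.resize(f['image'][130:205,215:315],(800,600),interpolation=cv2.INTER_CUBIC),alpha=1.8))
E
```

```text
clock: 17.42
tcp_pos: [0.5077, -0.0049, 0.2386]
orientation: [-1.212, 1.203, -1.208]
contact_force: [-3.6, -4.4, 19.5]
grip_width: 0.0
```

View pics/s10z.png

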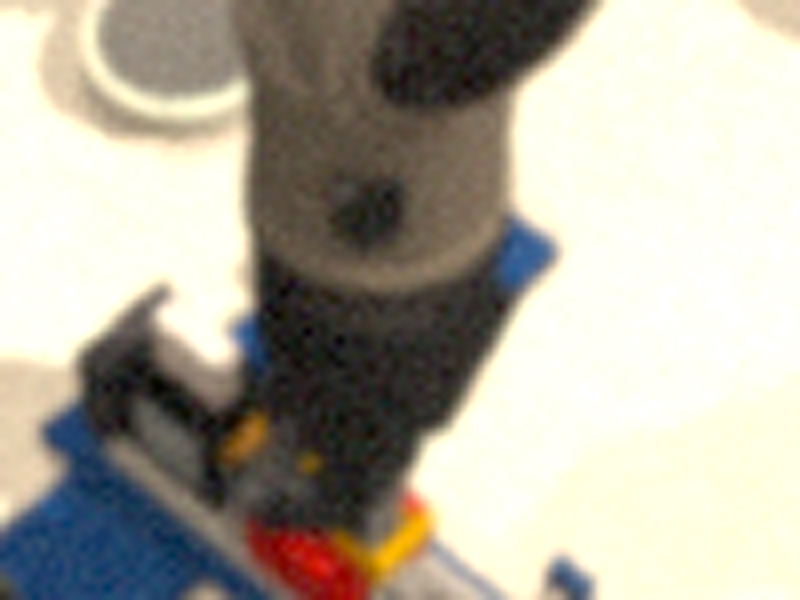

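```bash
python3 -m jog '[[[-0.5,0,0],0,1],[[-1,0,0],0,1],[[-1.5,0,0],0,1],[[-2,0,0],0,1],[[-2.5,0,0],0,1],[[-3,0,0],0,1],[[-3,0,0],0,1]]'; python3 -m jog '[[[-0.3,0,0],0,1],[[-0.5,0,0],0,1],[[-0.5,0,0],0,1]]'
```

```text
clock: 18.35
tcp_pos: [0.5075, 0.0254, 0.2386]
orientation: [-1.212, 1.203, -1.207]
contact_force: [-3.6, -4.4, 20.6]
grip_width: -0.0002
clock: 18.73
tcp_pos: [0.5075, 0.0299, 0.2386]
orientation: [-1.212, 1.203, -1.208]
contact_force: [-3.5, -5.9, 20.1]
grip_width: -0.0003
```

```bash
python3 -m jog '[[[-0.3,0,0],0,1],[[-0.3,0,0],0,1]]'; python3 -m jog '[[[-0.3,0,0],0,1],[[-0.3,0,0],0,1]]'
```

```text
clock: 18.98
tcp_pos: [0.5076, 0.0322, 0.2385]
orientation: [-1.212, 1.202, -1.209]
contact_force: [-2.1, -7.0, 17.3]
grip_width: -0.0001
clock: 19.23
tcp_pos: [0.5076, 0.033, 0.2385]
orientation: [-1.213, 1.202, -1.213]
contact_force: [-2.0, -14.1, 17.0]
grip_width: 0.0
```

```bash
python3 -m jog '[[[-0.15,0,0],0,1],[[-0.15,0,0],0,1]]'; python3 -m jog '[[[0,-0.2,0],0,1],[[0.1,-0.5,0],0,1],[[0.1,-1.2,0],0,1],[[0.2,-2.5,0],0,1],[[0.2,-6,0],0,1],[[0.2,-10,0],0,1],[[0.2,-10,0],0,1]]'
python3 go.py .5 .2 .4
python3 - <<'E'
from chk import *
cap('scene','s11');f=load('s11')
cv2.imwrite('pics/s11z.png',cv2.convertScaleAbs(cv2.resize(f['image'][130:220,215:335],(800,600),interpolation=cv2.INTER_CUBIC),alpha=1.8))
E
```

```text
clock: 19.48
tcp_pos: [0.5075, 0.0334, 0.2384]
orientation: [-1.213, 1.202, -1.215]
contact_force: [-2.5, -17.8, 16.4]
grip_width: -0.0003
clock: 20.35
tcp_pos: [0.5077, 0.0373, 0.3392]
orientation: [-1.209, 1.201, -1.205]
contact_force: [0.4, 0.7, -0.4]
grip_width: -0.0
tcp [0.5077 0.0373 0.3392] yawz 0.41 tilt [-8.0e-04 -1.0e+00  4.2e-03] shift cm [-16.28  -6.07  -0.63] F [ 0.4  0.7 -0.4] w -0.0 t 20.35
```

View pics/s11z.png

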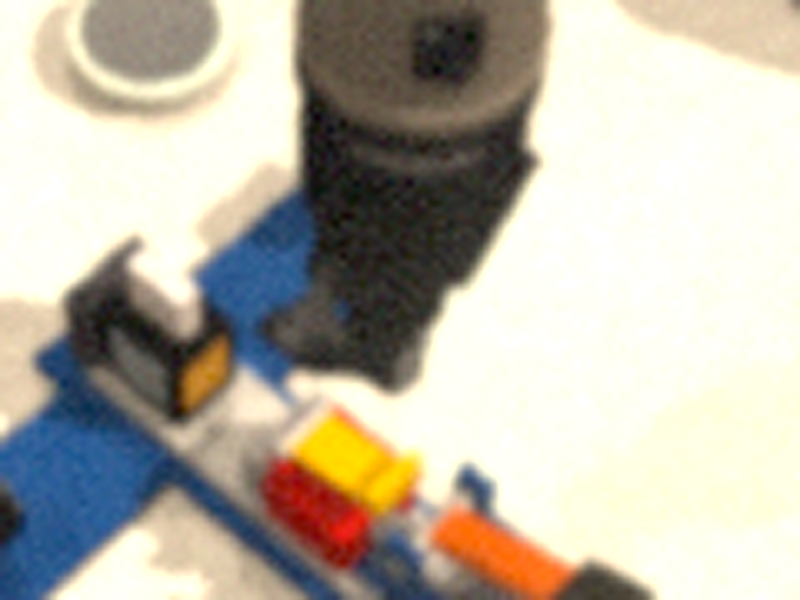

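```bash
python3 -m jog '[[[-2,-4,0],0,1],[[-8,-6,0],0,1],[[-14,-6,0],0,1],[[-20,-6,0],0,1],[[-26,-6,0],0,1],[[-26,-6,0],0,1],[[-26,-6,0],0,1]]'
python3 - <<'E'
from chk import *
cap('top','t12');cap('scene','s12')
f=load('t12');a=cv2.convertScaleAbs(cv2.resize(f['image'][165:225,225:305],(800,600),interpolation=cv2.INTER_CUBIC),alpha=1.8)
f=load('s12');b=cv2.convertScaleAbs(cv2.resize(f['image'][145:205,205:285],(800,600),interpolation=cv2.INTER_CUBIC),alpha=1.8)
cv2.imwrite('pics/c12.png',cv2.resize(np.hstack([a,b]),(800,300),interpolation=cv2.INTER_AREA))
cv2.imwrite('pics/t12b.png',cv2.resize(load('t12')['image'],(800,600)))
for n in('t8','t12'):
    f=load(n);H,S,V=cv2.split(cv2.cvtColor(f['image'],cv2.COLOR_BGR2HSV)); m=((H>18)&(H<32)&(S>110)&(V>60))
    ys,xs=np.where(m[186:200,230:275]); print(n,'yellow',xs.min()+230,xs.max()+230, onz(f,[[xs.min()+229.5,193]],.082)[0,1])
print([tuple(int(c) for c in v) for v in load('t12')['image'][193,234:300]])
E
```

```text
clock: 21.28
tcp_pos: [0.5046, 0.2974, 0.3955]
orientation: [-1.216, 1.204, -1.204]
contact_force: [-0.3, 0.2, 0.6]
grip_width: -0.0001
t8 yellow 253 269 0.006237240432113822
t12 yellow 239 255 0.05035842421011946
[(78, 81, 86), (94, 103, 106), (99, 105, 110), (89, 97, 99), (83, 88, 94), (60, 89, 101), (44, 110, 127), (41, 109, 133), (34, 89, 113), (33, 85, 108), (30, 84, 108), (35, 99, 124), (46, 111, 136), (45, 109, 135), (39, 107, 130), (39, 103, 130), (46, 109, 135), (42, 107, 134), (40, 105, 132), (39, 105, 133), (41, 105, 133), (60, 103, 125), (92, 106, 116), (80, 87, 92), (64, 67, 70), (75, 78, 84), (74, 76, 82), (50, 45, 41), (47, 32, 23), (63, 59, 55), (75, 80, 83), (79, 86, 90), (77, 86, 90), (80, 87, 90), (73, 82, 84), (80, 84, 89), (76, 85, 87), (84, 92, 95), (89, 97, 100), (80, 91, 97), (53, 64, 74), (17, 25, 34), (10, 10, 10), (55, 61, 61), (107, 115, 116), (115, 124, 124), (111, 122, 125), (108, 118, 121), (110, 120, 122), (109, 119, 122), (106, 117, 121), (108, 118, 121), (107, 115, 120), (105, 115, 119), (65, 72, 73), (24, 26, 26), (19, 17, 15), (21, 21, 23), (37, 41, 40), (41, 42, 44), (43, 45, 49), (39, 37, 39), (48, 32, 20), (48, 31, 21), (53, 51, 48), (85, 92, 99)]
```

View pics/c12.png

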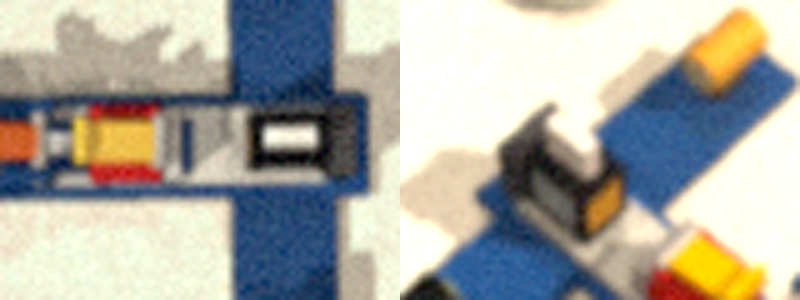

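View pics/t12b.png

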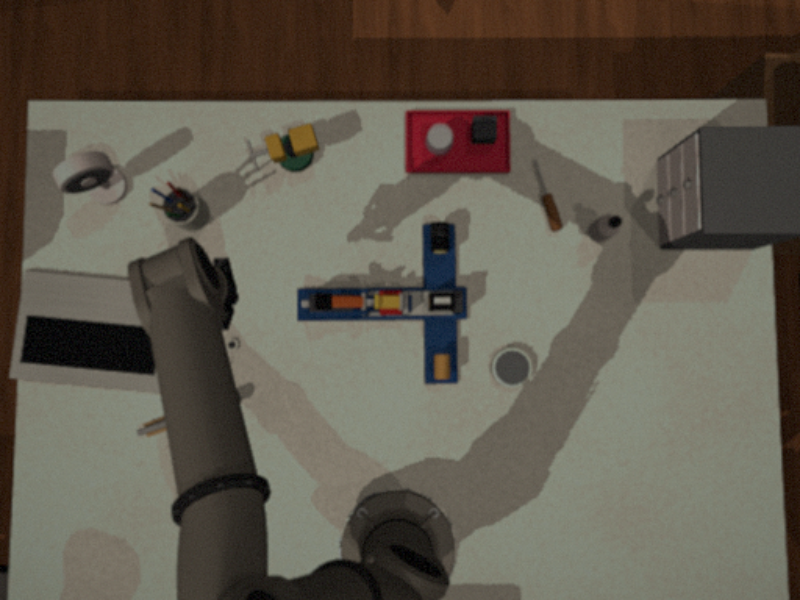

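```bash
python3 -c "
from bench import *
o=get_obs();print(o['contact_force'],o['clock'],abs(o['qvel']).max()); print(hand_in())"
```

```text
[-0.00598577 -1.15941586 -0.29577958] 21.375 0.010712730109718075
the job is handed in; nothing more can be done
None
```

I finished the job and handed it in at about 21.4 s of the 51 s allowed. `hand_in` gives no verdict.

**What I did**
- I gripped the cell by its white tab, stood it on the bed with the brass cap facing the moving jaw, and let go.
- I pumped the trigger twice. A third light push stalled at about 30 N, with the pad only about 24 mm down, so the jaw was blocked.
- I held the release lever down, pulled the jaw back until it met its stop (the pull rose from about 5 N to 18 N), and moved the arm clear.

**What the last checks showed**
- In both cameras the cap is flush and the cell stands upright against the fixed jaw, between the lamp and the viewing tube.
- The release lever moved back about 44 mm. That matches the roughly 43 mm I expected for a full return, to within about 3 mm (one pixel).
- The robot was touching nothing, with contact force readings near zero.

**What was not clean**
- On the second stroke I pressed too far once the jaw was blocked. The fingertips read about 66 N against the trigger pad when I checked, and I eased off at once. That is below the 120 N wrist limit. The 40 N limit names the arm and the gripper's body, and only the fingertips were touching there.
- Positions from the two cameras disagreed by about 3 mm, so I first set the cell down about 6 mm off the fixed jaw and let the press close the gap.
- In the last overhead picture the arm hid the glue pot and part of the mandrel. I never worked near them. The dish, graver and spray bottle looked undisturbed.

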